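# Find the chill block with the rough sole by its drag

## Task

The three chill blocks parked under the blue shelf look alike, but the sole of one has gone rough. Without lifting it, draw each block by its handle about 6 cm across the cold plate towards the front edge to feel its drag, and leave it there. Then carry the block that drags hardest to the orange tray and set it down flat in it; keep the two smooth-running ones standing on the plate and leave everything else undisturbed.

Things in the scene. Friction and masses are not known exactly. Their poses are not given: they have to be found in the camera images.
- cold_plate: Laboratory cold plate: white housing 330 (x) x 410 (y) x 143 mm high with a smooth grey metal top plate 310 x 390 mm whose flat face is 155 mm above the table. Origin: centre of its underside; x points to its back (away from the robot), y left, z up. Fixed during the work, its place and yaw vary.
- plate_top (a point): Centre of the cold plate's top face, axes as the cold plate.
- shelf: Blue wire shelf over the rear of the cold plate; origin and axes as the cold plate's. Deck: x 45 to 230, y +-230 mm, underside 440 mm above the table; uprights at x 222, y +-215. Its front edge is over the parked handles, 7 to 30 mm in front of their middles: a tool pointing straight down will not fit; come from the front tilted 25 to 30 degrees, fingers down and away from the robot.
- park_left: Yellow tape outline on the cold plate, the left (+y) of three in a row, parking place of one chill block; it stays when the block moves. Origin: its centre, on the plate's top face; axes as the cold plate. At the start a block stands exactly centred in each outline, its length along x. Outlines are about 115 mm apart.
- park_middle: Yellow tape outline on the cold plate, the middle of three in a row, parking place of one chill block; it stays when the block moves. Origin: its centre, on the plate's top face; axes as the cold plate. Each block: steel, 90 (x) x 64 x 20 mm high; above it a black handle bar along x, 72 long, 20 wide (y), 22 high, its middle 66 mm above the sole, on two 12 mm posts. About 0.8 kg.
- park_right: Yellow tape outline on the cold plate, the right (-y) of three in a row, parking place of one chill block; it stays when the block moves. Origin: its centre, on the plate's top face; axes as the cold plate. While it slides, with no extra push down, a smooth block drags with about 0.5 to 1 N, the rough one with 4 to 8 N; once stopped only part of that is still felt.
- tray: Orange open tray, outside 190 (x) x 150 (y) x 30 mm high, walls and floor 4 to 5 mm, fixed on the table to the left or right of the cold plate. Origin: centre of its underside.
- tray_in (a point): Centre of the tray's inner floor, axes as the tray.
- rack: Steel rack of teal cassettes, 170 x 110 x 37 mm, on the opposite side from the tray; fixed, not used. Origin: centre of its underside.
- cassette: Teal tissue cassette 45 x 28 x 7 mm lying near the front left of the cold plate. Origin: centre of its underside. Leave alone.
- ring: Pewter coloured embedding ring, outer diameter 48, height 13 mm, lying near the front right of the cold plate. Origin: centre of its underside. Leave alone.
- vial: Rounded amber glass vial with black cap, diameter 29, height 52 mm, standing near the front of the cold plate. Origin: centre of its underside. Leave alone.
- spot_plate: White ceramic spot plate 92 x 112 x 12 mm lying on the table at the back right. Origin: centre of its underside. Leave alone.
- tube: Chrome cassette tube with a dark bayonet cap, diameter 58, height 137 mm, standing on the table at the back left. Origin: centre of its underside. Leave alone.

How it is judged:
By the outcome, as a careful person would: the job done as asked, in the order asked, and still so for the second after the job is handed in, with the robot touching nothing.
It also fails if it takes over 72 s, if anything falls off the work surface, if the arm or the gripper's body presses on something with over 40 N, if the wrist force passes 120 N, or if a joint passes its speed limit or range.

## Robot

A 6-joint arm with a two-finger parallel gripper is mounted at the origin on the work surface. World frame = base frame: x ahead of the robot, y to its left, z up, the work surface at z = 0. Lengths are in m, angles in rad, forces in N, time in s.
With the tool pointing down it reaches from about 0.35 to 0.975 m from the base axis. Payload 4.9 kg.
Tool frame: the origin (TCP) lies midway between the tips of the shut fingers; the grasp point (between the pads) lies manip.pinch_z behind it (manip.pinch_z is the distance from the TCP to the grasp point, in m); z points along the fingers, y is the direction in which the jaws open and shut (so a half turn about z gives the same grasp; the last joint's range is limited). The gripper opens to 85 mm and grips with 20 to 120 N. Pads are 22 mm wide; open, the fingers measure 114 mm over their backs; the gripper's body (76 mm by 85 mm) begins 54 mm behind the grasp point. The pads swing forward as they close: fully open they stand 13 mm farther back than shut.
Start: joints at [-1.426, 0.053, 1.613, -0, 1.476, -0.119], TCP at [0.163, -0.603, 0.231] pointing down, gripper open.
Joint ranges: [-3.01, 3.01], [-1.01, 2.22], [0.06, 2.58], [-1.02, 4.17], [0.09, 2.62], [-3.14, 3.14]. Speed limits (rad/s): [2.57, 2.57, 3.14, 3.14, 3.14, 3.14].

## Interface

Orientations are given as a unit quaternion [w, x, y, z].
In Python, from plant import monitor, grab_frame, camera_params, ticket, manip gives the robot as it stands.
- The arm moves only by the tool play_rows, never from a script. Its argument "commands" is a list of rows, each an object of numbers: "dx", "dy", "dz": the shift along the tool's x, y, z in cm; "rx", "ry", "rz": the turn, a rotation vector about the tool's x, y, z in rad; "claw": the closure, from 0 (fully open) to 1 (shut). In form: [{"dx": .., "dy": .., "dz": .., "rx": .., "ry": .., "rz": .., "claw": ..}, ...]. A call has 1 to 5 rows; each row is the pose to reach, as a shift and turn from the pose measured when the call began, along the tool's axes at that moment; what a row does not reach only later rows make up. A row lasts 1/10 s, in which the tool goes at most 50 mm and 8.59 degrees, less where a joint would pass 70% of its speed; a pose out of reach is approached as far as the arm can. A call with a gripper value outside its range is refused whole. The fingers move at their own pace and stop on an object; the grip force is fixed at half the most. Time passes only in rows, so rows that repeat a pose let the fingers close. It gives the time, the measured TCP pose, the force and the opening at its end, in the units of the state.
- monitor.state(): the state, without advancing time (a new reading comes with each control period).
- grab_frame(name): name is "side" or "top"; returns the picture (420x560x3 uint8, blue, green, red); there is no depth.
- camera_params(name): a dict with "fx", "fy", "cx", "cy" (pixels), "rvec" (rotation vector, rad) and "tvec" (3), from world to camera coordinates, as OpenCV has them. Camera axes: x right, y down, z forward; pixel columns grow to the right and rows downward; lengths in m; the calibration is good to about 2 mm. A picture is of the moment at which its call begins. camera_params takes no time and is no camera call.
- ticket.job_done(): hands the job in, once; it reports no verdict.
The state is a dict: "time": time; "joint_pos": joint angles; "joint_vel": joint speeds; "joint_efforts": joint torques, N m; "tool_pos": TCP position; "tool_rot": TCP orientation; "contact_force": force on the tool from outside, world axes, zero at the start; "ft_torque": the same for the moment, N m; "gripper_width": opening from 0.0 (shut) to 1.0 (fully open).
Only numpy, scipy, OpenCV 4.12 (cv2) and the standard library are available. Lean on these libraries where they do the work, as an engineer would, in place of code of your own. Each camera call takes 0.05 s, during which the arm holds its last target.

## Working session

There is one attempt and no reset: what is moved stays moved. The work goes in short steps, Python scripts to look and compute and a tool call to move; the robot and the scene stay as the last step left them, time stands still between calls to the robot, and variables do not carry over. Pictures are saved under pics/ and viewed, and the job is handed in when it is done.

Besides the shell and the picture viewer there is one more tool, called after ">>>" in YAML: its name, and indented under it one key for each argument. play_rows: Moves the arm, as the interface text tells. Its arguments: {"type":"object","properties":{"commands":{"type":"array"}},"required":["commands"]}

```bash
ls; mkdir -p pics; python3 - <<'E'
from plant import monitor, grab_frame, camera_params, ticket, manip
import cv2
print(monitor.state()); print(manip.pinch_z)
for n in("side","top"):
    print(camera_params(n)); cv2.imwrite(f"pics/{n}0.png",grab_frame(n))
E
```

```text
pics
{'time': 0.0, 'joint_pos': array([-1.42598645e+00,  5.33542071e-02,  1.61428950e+00, -6.52881580e-06,
        1.47599985e+00, -1.18998258e-01]), 'joint_vel': array([ 0.00085043,  0.00117701,  0.00078199, -0.00212586,  0.0007533 ,
       -0.00113034]), 'joint_efforts': array([-2.82698975e-04, -3.93686557e+01, -3.70173132e+01, -7.98338419e-05,
        6.98415228e-03, -9.40680962e-06]), 'tool_pos': array([ 0.16288366, -0.60275843,  0.23006735]), 'tool_rot': array([-1.02532210e-03,  9.91312702e-01,  1.31522147e-01, -1.64830490e-05]), 'contact_force': array([-0.13065871,  0.2037663 ,  0.57841686]), 'ft_torque': array([-0.00084275, -0.00087963, -0.00838448]), 'gripper_width': 1.0007113965063876}
0.0187
{'fx': 514.6980008244677, 'fy': 514.6980008244677, 'cx': 277.423231181408, 'cy': 207.6717094369862, 'rvec': array([ 0.83030569, -2.64130661,  0.99287336]), 'tvec': array([0.44108721, 0.3250905 , 1.16634019])}
{'fx': 438.607644699984, 'fy': 438.607644699984, 'cx': 270.8386153704832, 'cy': 209.7800946522833, 'rvec': array([ 2.1717556 , -2.1191109 ,  0.20044294]), 'tvec': array([-0.03315618,  0.57834755,  1.00321167])}
```

View pics/side0.png

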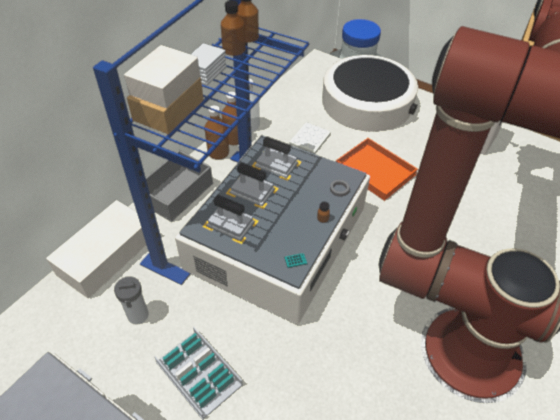

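View pics/top0.png

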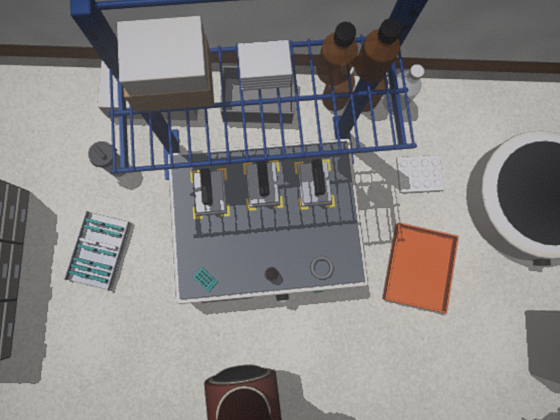

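```bash
cat > h.py <<'E'
import numpy as np, cv2
from plant import monitor, grab_frame, camera_params, ticket, manip
from scipy.spatial.transform import Rotation as R
def cam(n):
    p=camera_params(n); K=np.array([[p['fx'],0,p['cx']],[0,p['fy'],p['cy']],[0,0,1]])
    return K,R.from_rotvec(p['rvec']).as_matrix(),np.array(p['tvec'])
def w2p(n,X):
    K,r,t=cam(n); q=K@(r@np.array(X,float)+t); return q[:2]/q[2]
def p2w(n,uv,z):
    K,r,t=cam(n); d=r.T@np.linalg.inv(K)@np.array([*uv,1.]); c=-r.T@t
    return c+d*(z-c[2])/d[2]
E
python3 - <<'E'
import cv2
a=cv2.imread('pics/top0.png'); 
cv2.imwrite('pics/top0a.png',cv2.resize(a[130:310,160:380],None,fx=3.6,fy=3.3,interpolation=cv2.INTER_CUBIC))
a=cv2.imread('pics/top0.png'); 
cv2.imwrite('pics/top0b.png',cv2.resize(a[140:240,170:370],None,fx=4,fy=4,interpolation=cv2.INTER_CUBIC))
a=cv2.imread('pics/side0.png')
cv2.imwrite('pics/side0b.png',cv2.resize(a[120:320,170:420],None,fx=3,fy=3,interpolation=cv2.INTER_CUBIC))
E
```

```text
(no output)
```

View pics/top0b.png

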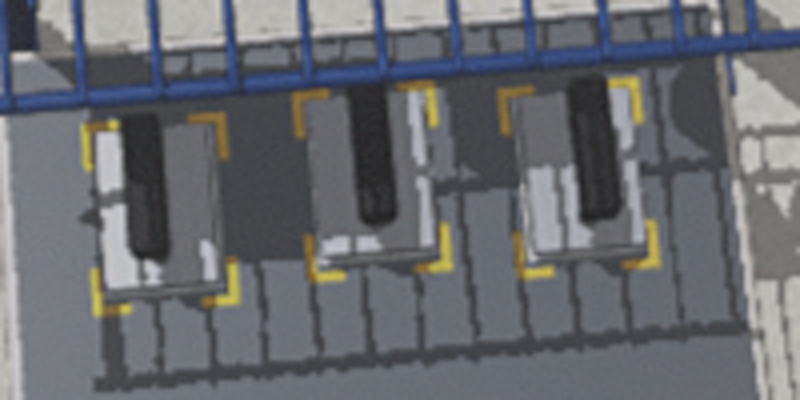

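View pics/side0b.png

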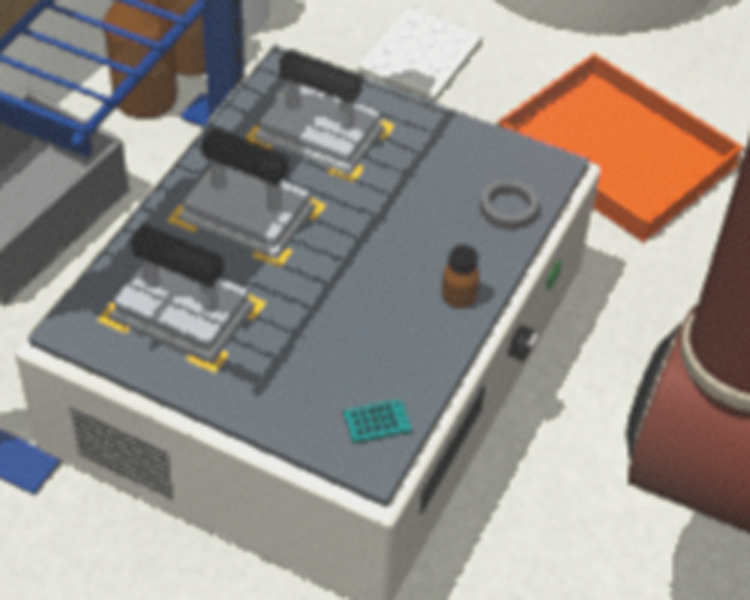

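View pics/top0a.png

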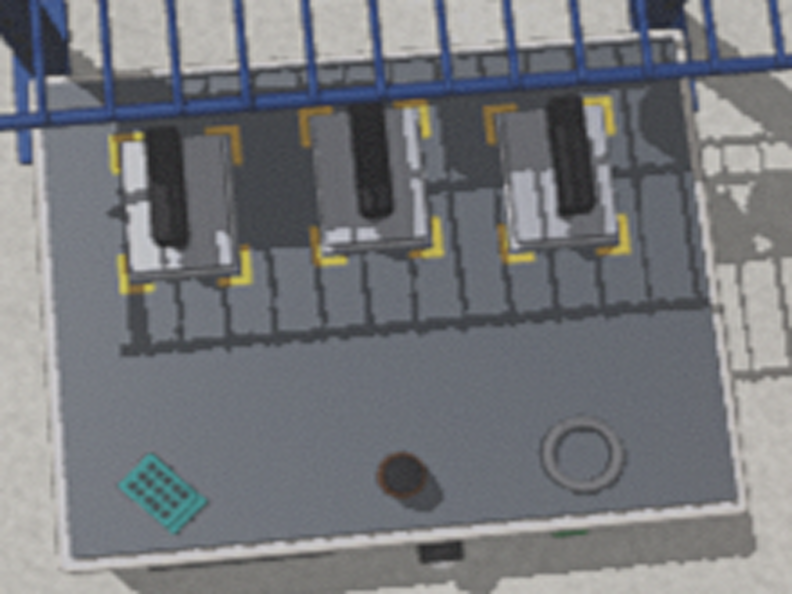

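```bash
python3 - <<'E'
from h import *
np.set_printoptions(precision=4,suppress=True)
f=lambda u,v,s,t,x0,y0:((u+.5)/s-.5+x0,(v+.5)/t-.5+y0)
P={}
for k,c in dict(L=[(84,125),(222,115),(97,313),(240,300)],M=[(293,93),(432,84),(312,281),(452,269)],R=[(500,90),(640,80),(518,277),(659,266)]).items():
    w=np.array([p2w('top',f(*q,4,4,170,140),.155) for q in c]); m=w.mean(0); P[k]=m
    d=(w[0]+w[1]-w[2]-w[3]); print(k,m,'yaw',np.degrees(np.arctan2(d[1],d[0])),np.linalg.norm(d)/2)
d=P['L']-P['R'];print('row yaw',np.degrees(np.arctan2(-d[0],d[1])),np.linalg.norm(d))
c=[p2w('top',f(u,v,3.6,3.3,160,130),.155) for u,v in[(682,38),(70,556),(740,502)]]
print(np.array(c))
fl,fr=c[1],c[2];print('front edge yaw',np.degrees(np.arctan2(-(fl-fr)[0],(fl-fr)[1])),np.linalg.norm(fl-fr))
s=np.array([p2w('side',f(u,v,3,3,170,120),.155) for u,v in[(388,502),(30,343),(275,48),(598,163)]]);print('side',s,s.mean(0))
# side tape corners: L block FL(225,367?) 
t=[(399,225),(458,236),(445,312),(385,302)]
w=np.array([p2w('top',q,.03) for q in t]);print('tray',w,w.mean(0))
t=[(c0/3+170,r/3+120) for c0,r in [(596,54),(740,150),(644,238),(498,125)]]
w=np.array([p2w('side',q,.03) for q in t]);print('tray side',w,w.mean(0))
E
```

```text
L [0.595  0.1156 0.155 ] yaw 7.231117367885288 0.10303797820324842
M [0.6155 0.0021 0.155 ] yaw 7.304821415936166 0.1039706152009059
R [ 0.6206 -0.1104  0.155 ] yaw 5.920066843572514 0.10412077073579735
row yaw 6.474929180493585 0.22740595108103978
[[ 0.7199 -0.1867  0.155 ]
 [ 0.3708  0.1689  0.155 ]
 [ 0.413  -0.2187  0.155 ]]
front edge yaw 6.212629902405103 0.3898818850641004
side [[ 0.3659  0.1687  0.155 ]
 [ 0.6682  0.207   0.155 ]
 [ 0.7149 -0.1778  0.155 ]
 [ 0.4038 -0.2171  0.155 ]] [ 0.5382 -0.0048  0.155 ]
tray [[ 0.5526 -0.333   0.03  ]
 [ 0.5293 -0.4773  0.03  ]
 [ 0.3475 -0.4375  0.03  ]
 [ 0.3676 -0.2949  0.03  ]] [ 0.4492 -0.3857  0.03  ]
tray side [[ 0.5229 -0.4768  0.03  ]
 [ 0.3415 -0.4331  0.03  ]
 [ 0.3654 -0.2751  0.03  ]
 [ 0.5521 -0.327   0.03  ]] [ 0.4455 -0.378   0.03  ]
```

```bash
python3 - <<'E'
from h import *
np.set_printoptions(precision=4,suppress=True)
g=lambda q:p2w('side',((q[0]+.5)/3-.5+170,(q[1]+.5)/3-.5+120),.155)
for k,c in dict(L=[(100,318),(208,370),(265,300)],M=[(170,217),(272,262),(325,203)],R=[(250,133),(345,178),(393,124)]).items():
    a=[g(q) for q in c]; print(k,(a[0]+a[2])/2, a[0]-a[1])
# handle prediction in top image
yaw=np.radians(6.5);ex=np.array([np.cos(yaw),np.sin(yaw),0]);ey=np.array([-ex[1],ex[0],0])
for k,m in dict(L=[.595,.1156,.155],M=[.6155,.0021,.155],R=[.6206,-.1104,.155]).items():
    p=np.array(m)+[0,0,.077]-ex*.036
    u=w2p('top',p); print(k,(u-[170,140])*4, (w2p('side',p)-[170,120])*3)
E
```

```text
L [0.5934 0.113  0.155 ] [0.0993 0.0081 0.    ]
M [ 0.6149 -0.0011  0.155 ] [0.0973 0.0086 0.    ]
R [ 0.6201 -0.1158  0.155 ] [ 0.0976  0.0026 -0.    ]
L [146.5222 250.6871] [213.7194 260.9094]
M [378.0124 216.0692] [281.105  159.9547]
R [604.4154 212.0975] [355.9802  77.9325]
```

```bash
cat >> h.py <<'E'
np.set_printoptions(precision=4,suppress=True)
PZ=manip.pinch_z
def rot(yaw,tilt):
    y=np.radians(yaw);t=np.radians(tilt);ex=np.array([np.cos(y),np.sin(y),0]);up=np.array([0,0,1.]);ey=np.cross(up,ex)
    return np.column_stack([np.cos(t)*ex+np.sin(t)*up,-ey,np.sin(t)*ex-np.cos(t)*up])
def cur():
    s=monitor.state();q=s['tool_rot'];return s,np.array(s['tool_pos']),R.from_quat([q[1],q[2],q[3],q[0]]).as_matrix()
def rel(G,yaw,tilt=30,back=0.):
    s,p,r=cur();T=rot(yaw,tilt);t=np.array(G)+T[:,2]*(PZ-back)
    d=r.T@(t-p)*100;rv=R.from_matrix(r.T@T).as_rotvec()
    print('t',round(s['time'],2),'d cm',d,'rv',rv,'TCPtarget',t)
def show():
    s,p,r=cur();g=p-r[:,2]*PZ
    print('t',round(s['time'],2),'tcp',p,'grasp',g,'zaxis',r[:,2],'yaw',np.degrees(np.arctan2(r[1,0],r[0,0])),'F',s['contact_force'],'w',s['gripper_width'],'j',s['joint_pos'])
C=dict(L=[.594,.1145,.221],M=[.615,.0008,.221],R=[.620,-.113,.221]); YAW=6.6
EX=np.array([np.cos(np.radians(YAW)),np.sin(np.radians(YAW)),0])
def gp(k): return np.array(C[k])-.010*EX
E
python3 - <<'E'
from h import *
rel([.32,-.40,.40],YAW,20); print(gp('R')-.13*rot(YAW,30)[:,2])
E
```

```text
t 0.1 d cm [ 21.091  -15.4168 -15.1921] rv [-0.0278  0.3483  0.1468] TCPtarget [ 0.3264 -0.3993  0.3824]
[ 0.5455 -0.1216  0.3336]
```

>>> play_rows:
  commands:
    - {"dx": 3,"dy": -2,"dz": -5,"rx": 0,"ry": 0.05,"rz": 0.02,"claw": 0}
    - {"dx": 7,"dy": -5,"dz": -8,"rx": 0,"ry": 0.12,"rz": 0.05,"claw": 0}
    - {"dx": 11,"dy": -8,"dz": -11,"rx": -0.01,"ry": 0.2,"rz": 0.08,"claw": 0}
    - {"dx": 15,"dy": -11,"dz": -13,"rx": -0.02,"ry": 0.26,"rz": 0.11,"claw": 0}
    - {"dx": 18,"dy": -13.5,"dz": -15,"rx": -0.03,"ry": 0.32,"rz": 0.14,"claw": 0}

```text
time: 0.6
tool_pos: [0.2893, -0.442, 0.3702]
tool_rot: [-0.007, 0.985, 0.059, 0.161]
contact_force: [-0.2, 0.1, 0.2]
gripper_width: 1.002
```

```bash
python3 - <<'E'
from h import *
show(); rel(gp('R'),YAW,30,.13)
E
```

```text
t 0.6 tcp [ 0.2893 -0.442   0.3702] grasp [ 0.2834 -0.4426  0.388 ] zaxis [ 0.3161  0.0336 -0.9481] yaw 6.942370204988149 F [-0.1765  0.1225  0.1543] w 1.0016349864599188 j [-1.3026 -0.3069  1.737   0.3203  1.6529  0.1837]
t 0.6 d cm [ 26.9863 -28.7697  14.4816] rv [0.0024 0.2001 0.0059] TCPtarget [ 0.5548 -0.1205  0.3174]
```

>>> play_rows:
  commands:
    - {"dx": 3,"dy": -3.2,"dz": 1.4,"rx": 0,"ry": 0.03,"rz": 0,"claw": 0}
    - {"dx": 6,"dy": -6.4,"dz": 2.8,"rx": 0,"ry": 0.06,"rz": 0,"claw": 0}
    - {"dx": 9,"dy": -9.6,"dz": 4.2,"rx": 0,"ry": 0.1,"rz": 0,"claw": 0}
    - {"dx": 12,"dy": -12.8,"dz": 5.8,"rx": 0,"ry": 0.13,"rz": 0,"claw": 0}
    - {"dx": 15,"dy": -16,"dz": 7.5,"rx": 0,"ry": 0.16,"rz": 0,"claw": 0}

```text
time: 1.1
tool_pos: [0.4358, -0.2619, 0.3456]
tool_rot: [-0.012, 0.969, 0.058, 0.24]
contact_force: [0.6, -0.9, -0.4]
gripper_width: 1.0
```

```bash
python3 - <<'E'
from h import *
show(); rel(gp('R'),YAW,30,.13)
E
```

```text
t 1.1 tcp [ 0.4358 -0.2619  0.3456] grasp [ 0.4271 -0.2629  0.3622] zaxis [ 0.4633  0.0512 -0.8847] yaw 6.94811571773165 F [ 0.6333 -0.8615 -0.426 ] w 1.0000617496926822 j [-0.9147 -0.5188  1.9589  0.4131  1.4459  0.5374]
t 1.1 d cm [ 10.6477 -12.6378   8.7347] rv [0.0023 0.0388 0.0054] TCPtarget [ 0.5548 -0.1205  0.3174]
```

>>> play_rows:
  commands:
    - {"dx": 2.7,"dy": -3.2,"dz": 2.2,"rx": 0,"ry": 0.01,"rz": 0,"claw": 0}
    - {"dx": 5.4,"dy": -6.4,"dz": 4.4,"rx": 0,"ry": 0.02,"rz": 0,"claw": 0}
    - {"dx": 8,"dy": -9.6,"dz": 6.6,"rx": 0,"ry": 0.03,"rz": 0,"claw": 0}
    - {"dx": 10.65,"dy": -12.6,"dz": 8.7,"rx": 0,"ry": 0.039,"rz": 0.005,"claw": 0}
    - {"dx": 10.65,"dy": -12.6,"dz": 8.7,"rx": 0,"ry": 0.039,"rz": 0.005,"claw": 0}

```text
time: 1.6
tool_pos: [0.5556, -0.1159, 0.3153]
tool_rot: [-0.016, 0.964, 0.059, 0.257]
contact_force: [-0.1, -0.2, 0.7]
gripper_width: 0.995
```

```bash
python3 - <<'E'
from h import *
show(); rel(gp('R'),YAW,30,0)
cv2.imwrite('pics/s1.png',cv2.resize(grab_frame('side')[60:300,170:490],None,fx=2.4,fy=2.4));cv2.imwrite('pics/t1.png',cv2.resize(grab_frame('top')[80:380,160:400],None,fx=2,fy=2))
E
```

```text
t 1.6 tcp [ 0.5556 -0.1159  0.3153] grasp [ 0.5464 -0.1171  0.3315] zaxis [ 0.4943  0.0613 -0.8671] yaw 6.954467341234305 F [-0.108  -0.2145  0.703 ] w 0.9947126197083968 j [-0.4787 -0.441   1.9631  0.3082  1.1941  0.9186]
t 1.6 d cm [ 0.011   0.5039 12.7496] rv [-0.0041  0.0023  0.0054] TCPtarget [ 0.6194 -0.1131  0.2048]
```

View pics/s1.png

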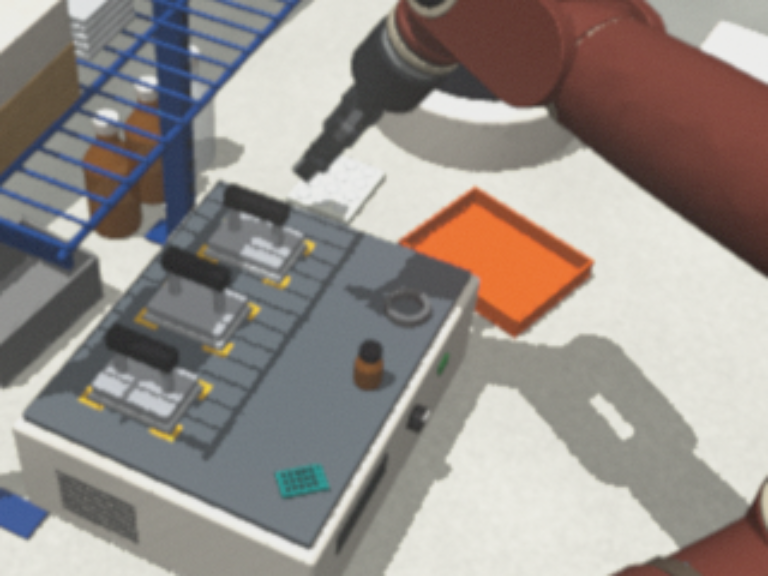

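View pics/t1.png

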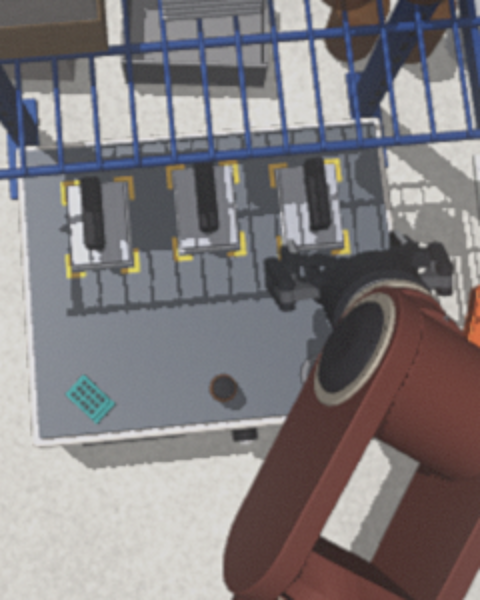

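>>> play_rows:
  commands:
    - {"dx": 0,"dy": 0.5,"dz": 2.5,"claw": 0}
    - {"dx": 0,"dy": 0.5,"dz": 5,"claw": 0}
    - {"dx": 0,"dy": 0.5,"dz": 7,"claw": 0}
    - {"dx": 0,"dy": 0.5,"dz": 8.5,"claw": 0}
    - {"dx": 0,"dy": 0.5,"dz": 8.5,"claw": 0}

```text
invalid input
```

```bash
python3 - <<'E'
from h import *
show(); rel(gp('R'),YAW,30,0)
s,p,r=cur();print((w2p('side',p)-[170,60])*3.2, (w2p('top',p)-[240,100])*4)
cv2.imwrite('pics/s2.png',cv2.resize(grab_frame('side')[60:240,170:410],None,fx=3.2,fy=3.2));cv2.imwrite('pics/t2.png',cv2.resize(grab_frame('top')[100:240,240:400],None,fx=4,fy=4))
E
```

```text
t 1.7 tcp [ 0.5546 -0.1197  0.3167] grasp [ 0.5454 -0.1208  0.3329] zaxis [ 0.4954  0.0568 -0.8668] yaw 6.762874468217374 F [-0.1962 -1.0026 -0.299 ] w 0.9998980413590102 j [-0.4854 -0.4427  1.9623  0.3073  1.1952  0.9167]
t 1.7 d cm [ 0.0613  0.0766 12.9424] rv [0.0005 0.0015 0.0025] TCPtarget [ 0.6194 -0.1131  0.2048]
[421.3783 200.3303] [361.8233 400.5645]
```

View pics/s2.png

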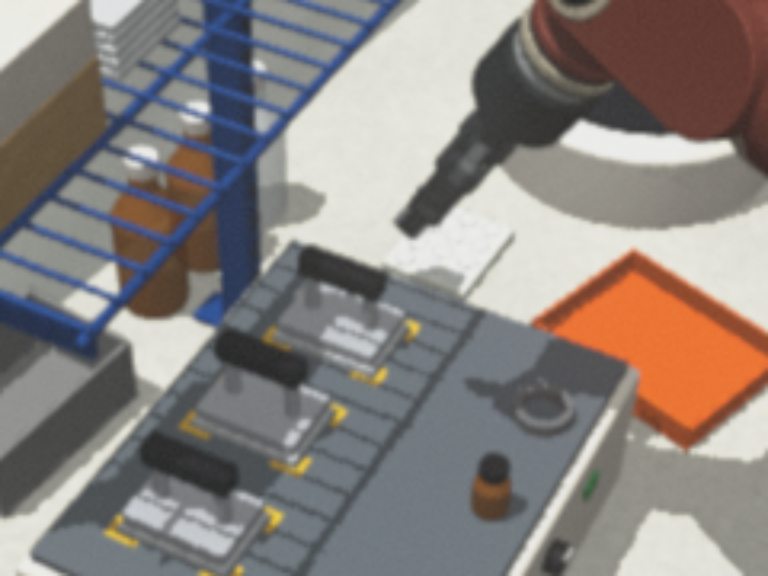

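View pics/t2.png

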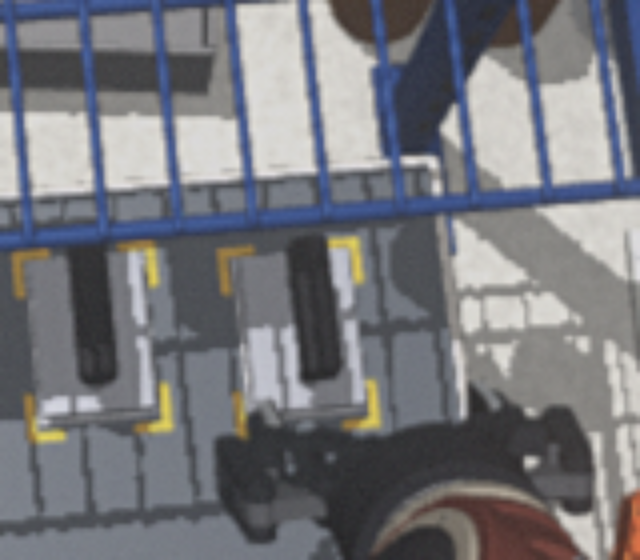

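>>> play_rows:
  commands:
    - {"dx": 0,"dy": 0.1,"dz": 2.5,"rx": 0,"ry": 0,"rz": 0,"claw": 0}
    - {"dx": 0,"dy": 0.1,"dz": 5,"rx": 0,"ry": 0,"rz": 0,"claw": 0}
    - {"dx": 0,"dy": 0.1,"dz": 7,"rx": 0,"ry": 0,"rz": 0,"claw": 0}
    - {"dx": 0,"dy": 0.1,"dz": 9,"rx": 0,"ry": 0,"rz": 0,"claw": 0}
    - {"dx": 0,"dy": 0.1,"dz": 9,"rx": 0,"ry": 0,"rz": 0,"claw": 0}

```text
time: 2.3
tool_pos: [0.5977, -0.1189, 0.2363]
tool_rot: [-0.014, 0.965, 0.054, 0.256]
contact_force: [-0.1, 0.5, 0.4]
gripper_width: 1.002
```

```bash
python3 - <<'E'
from h import *
show(); rel(gp('R'),YAW,30,0)
s,p,r=cur();print((w2p('side',p)-[170,60])*3.2, (w2p('top',p)-[240,100])*4)
cv2.imwrite('pics/s3.png',cv2.resize(grab_frame('side')[60:240,170:410],None,fx=3.2,fy=3.2));cv2.imwrite('pics/t3.png',cv2.resize(grab_frame('top')[100:240,240:400],None,fx=4,fy=4))
E
```

```text
t 2.3 tcp [ 0.5977 -0.1189  0.2363] grasp [ 0.5885 -0.12    0.2526] zaxis [ 0.4926  0.0551 -0.8685] yaw 6.367043124617638 F [-0.0913  0.4571  0.4314] w 1.0018765752910488 j [-0.4395 -0.2867  1.9773  0.3094  1.0203  0.9152]
t 2.3 d cm [ 0.3601 -0.3412  3.8343] rv [ 0.0018  0.005  -0.0035] TCPtarget [ 0.6194 -0.1131  0.2048]
[369.1987 261.2436] [334.6519 345.096 ]
```

View pics/s3.png

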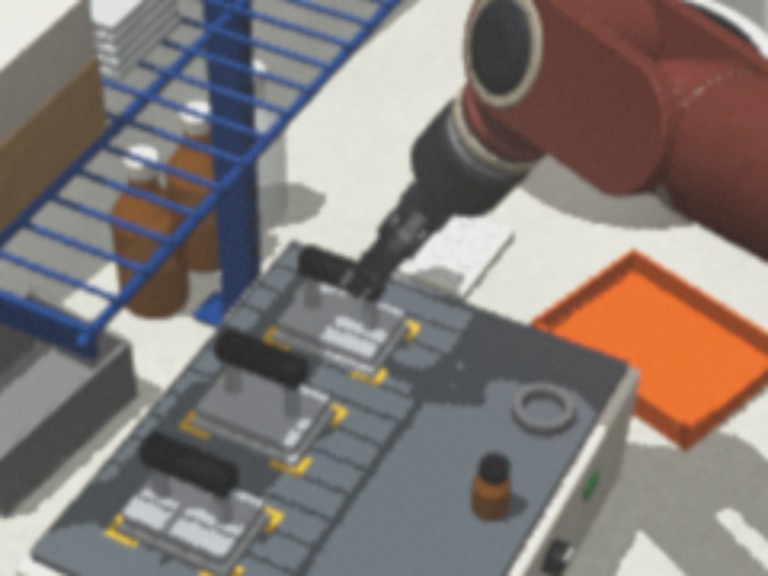

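View pics/t3.png

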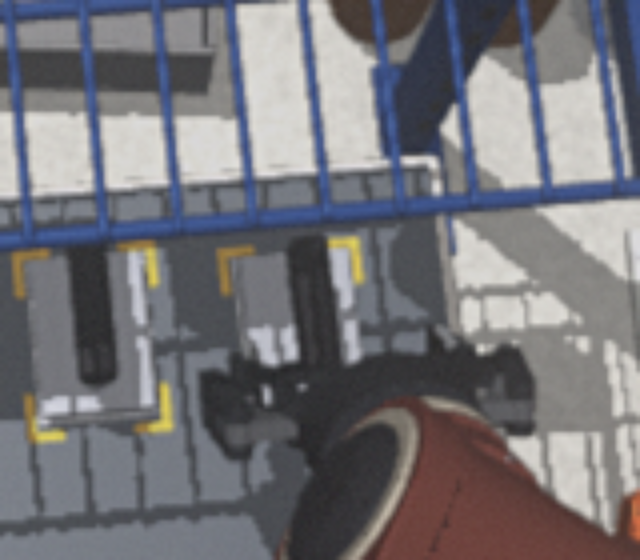

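>>> play_rows:
  commands:
    - {"dx": 0.2,"dy": -0.4,"dz": 1.5,"rx": 0,"ry": 0.005,"rz": 0,"claw": 0}
    - {"dx": 0.35,"dy": -0.4,"dz": 3,"rx": 0,"ry": 0.005,"rz": 0,"claw": 0}
    - {"dx": 0.35,"dy": -0.4,"dz": 3.8,"rx": 0,"ry": 0.005,"rz": 0,"claw": 0}
    - {"dx": 0.35,"dy": -0.4,"dz": 3.8,"rx": 0,"ry": 0.005,"rz": 0,"claw": 0}
    - {"dx": 0.35,"dy": -0.4,"dz": 3.8,"rx": 0,"ry": 0.005,"rz": 0,"claw": 0}

```text
time: 2.9
tool_pos: [0.6203, -0.1133, 0.21]
tool_rot: [-0.013, 0.964, 0.054, 0.261]
contact_force: [0.6, 0.4, -0.2]
gripper_width: 1.003
```

```bash
python3 - <<'E'
from h import *
show(); rel(gp('R'),YAW,30,0)
s,p,r=cur();print((w2p('side',p)-[170,60])*3.2, (w2p('top',p)-[240,100])*4)
cv2.imwrite('pics/s4.png',cv2.resize(grab_frame('side')[60:240,170:410],None,fx=3.2,fy=3.2));cv2.imwrite('pics/t4.png',cv2.resize(grab_frame('top')[100:240,240:400],None,fx=4,fy=4))
E
```

```text
t 2.9 tcp [ 0.6203 -0.1133  0.21  ] grasp [ 0.6109 -0.1143  0.2261] zaxis [ 0.5023  0.0533 -0.8631] yaw 6.464047003226835 F [ 0.5543  0.4163 -0.2112] w 1.0025599683886948 j [-0.4109 -0.217   1.9675  0.313   0.9442  0.9212]
t 2.9 d cm [-0.3397 -0.0322  0.3995] rv [ 0.0048 -0.0058 -0.0021] TCPtarget [ 0.6194 -0.1131  0.2048]
[340.7407 279.2581] [316.4683 312.9248]
```

View pics/s4.png

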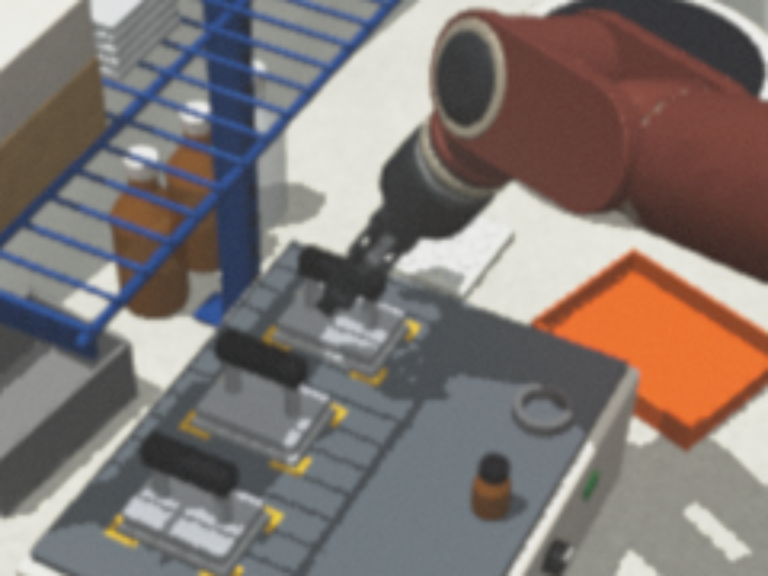

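View pics/t4.png

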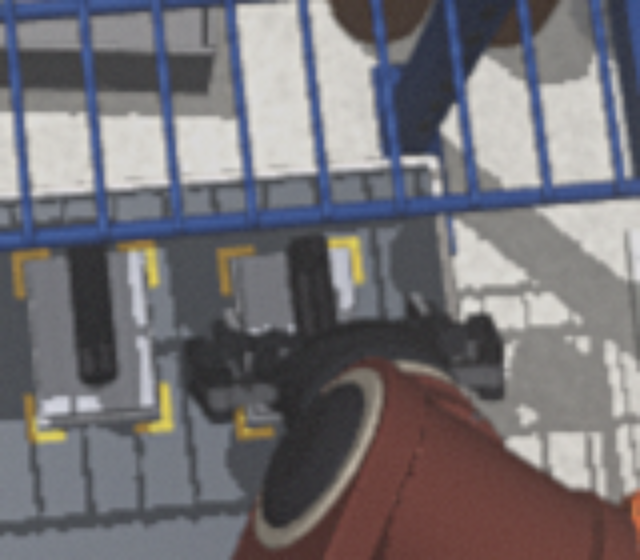

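>>> play_rows:
  commands:
    - {"dx": -0.35,"dy": 0,"dz": 0.4,"rx": 0,"ry": 0,"rz": 0,"claw": 0}
    - {"dx": -0.35,"dy": 0,"dz": 0.4,"rx": 0,"ry": 0,"rz": 0,"claw": 0}
    - {"dx": -0.35,"dy": 0,"dz": 0.4,"rx": 0,"ry": 0,"rz": 0,"claw": 0.5}
    - {"dx": -0.35,"dy": 0,"dz": 0.4,"rx": 0,"ry": 0,"rz": 0,"claw": 0.5}
    - {"dx": -0.35,"dy": 0,"dz": 0.4,"rx": 0,"ry": 0,"rz": 0,"claw": 0.5}

```text
time: 3.5
tool_pos: [0.6195, -0.1133, 0.2051]
tool_rot: [-0.013, 0.964, 0.054, 0.262]
contact_force: [0.0, 0.6, 0.4]
gripper_width: 0.512
```

```bash
python3 - <<'E'
from h import *
show(); rel(gp('R'),YAW,30,0)
E
```

```text
t 3.5 tcp [ 0.6195 -0.1133  0.2051] grasp [ 0.6101 -0.1143  0.2212] zaxis [ 0.5028  0.0532 -0.8628] yaw 6.4805640743906165 F [0.0103 0.5835 0.4323] w 0.5123181430954086 j [-0.4117 -0.2149  1.9743  0.3158  0.9354  0.9165]
t 3.5 d cm [-0.0212 -0.0234  0.0183] rv [ 0.0049 -0.0065 -0.0018] TCPtarget [ 0.6194 -0.1131  0.2048]
```

>>> play_rows:
  commands:
    - {"dx": 0,"dy": 0,"dz": 0,"rx": 0,"ry": 0,"rz": 0,"claw": 0.7}
    - {"dx": 0,"dy": 0,"dz": 0,"rx": 0,"ry": 0,"rz": 0,"claw": 1}
    - {"dx": 0,"dy": 0,"dz": 0,"rx": 0,"ry": 0,"rz": 0,"claw": 1}
    - {"dx": 0,"dy": 0,"dz": 0,"rx": 0,"ry": 0,"rz": 0,"claw": 1}
    - {"dx": 0,"dy": 0,"dz": 0,"rx": 0,"ry": 0,"rz": 0,"claw": 1}

```text
time: 4.0
tool_pos: [0.6196, -0.1133, 0.2053]
tool_rot: [-0.013, 0.964, 0.054, 0.262]
contact_force: [-0.2, 0.2, 1.2]
gripper_width: 0.225
```

```bash
python3 - <<'E'
from h import *
show(); rel(gp('R')-.06*EX,YAW,30,0)
E
```

```text
t 4.0 tcp [ 0.6196 -0.1133  0.2053] grasp [ 0.6102 -0.1143  0.2214] zaxis [ 0.5031  0.0532 -0.8626] yaw 6.472550649325332 F [-0.1646  0.2379  1.1596] w 0.22485808496918008 j [-0.4117 -0.2149  1.974   0.316   0.9354  0.9166]
t 4.0 d cm [-5.2216  0.0011 -3.0041] rv [ 0.0049 -0.0068 -0.0019] TCPtarget [ 0.5598 -0.12    0.2048]
```

>>> play_rows:
  commands:
    - {"dx": -0.345,"dy": 0,"dz": -0.202,"rx": 0,"ry": 0,"rz": 0,"claw": 1}
    - {"dx": -0.69,"dy": 0,"dz": -0.405,"rx": 0,"ry": 0,"rz": 0,"claw": 1}
    - {"dx": -1.035,"dy": 0,"dz": -0.607,"rx": 0,"ry": 0,"rz": 0,"claw": 1}
    - {"dx": -1.38,"dy": 0,"dz": -0.81,"rx": 0,"ry": 0,"rz": 0,"claw": 1}
    - {"dx": -1.725,"dy": 0,"dz": -1.012,"rx": 0,"ry": 0,"rz": 0,"claw": 1}

```text
time: 4.5
tool_pos: [0.5993, -0.1156, 0.2053]
tool_rot: [-0.013, 0.964, 0.054, 0.262]
contact_force: [-0.5, 0.8, 0.7]
gripper_width: 0.226
```

```bash
python3 - <<'E'
from h import *
show(); rel(gp('R')-.06*EX,YAW,30,0)
E
```

```text
t 4.5 tcp [ 0.5993 -0.1156  0.2053] grasp [ 0.5899 -0.1166  0.2215] zaxis [ 0.5032  0.0532 -0.8625] yaw 6.460665097275412 F [-0.4871  0.7679  0.6786] w 0.22551229384672933 j [-0.4333 -0.2657  2.016   0.3247  0.9504  0.8953]
t 4.5 d cm [-3.46   -0.0013 -1.9682] rv [ 0.005  -0.0069 -0.0021] TCPtarget [ 0.5598 -0.12    0.2048]
```

>>> play_rows:
  commands:
    - {"dx": -0.345,"dy": 0,"dz": -0.202,"rx": 0,"ry": 0,"rz": 0,"claw": 1}
    - {"dx": -0.69,"dy": 0,"dz": -0.405,"rx": 0,"ry": 0,"rz": 0,"claw": 1}
    - {"dx": -1.035,"dy": 0,"dz": -0.607,"rx": 0,"ry": 0,"rz": 0,"claw": 1}
    - {"dx": -1.38,"dy": 0,"dz": -0.81,"rx": 0,"ry": 0,"rz": 0,"claw": 1}
    - {"dx": -1.725,"dy": 0,"dz": -1.012,"rx": 0,"ry": 0,"rz": 0,"claw": 1}

```text
time: 5.0
tool_pos: [0.5791, -0.1178, 0.2053]
tool_rot: [-0.013, 0.964, 0.054, 0.262]
contact_force: [0.2, -0.7, -0.0]
gripper_width: 0.225
```

>>> play_rows:
  commands:
    - {"dx": -0.345,"dy": 0,"dz": -0.202,"rx": 0,"ry": 0,"rz": 0,"claw": 1}
    - {"dx": -0.69,"dy": 0,"dz": -0.405,"rx": 0,"ry": 0,"rz": 0,"claw": 1}
    - {"dx": -1.035,"dy": 0,"dz": -0.607,"rx": 0,"ry": 0,"rz": 0,"claw": 1}
    - {"dx": -1.38,"dy": 0,"dz": -0.81,"rx": 0,"ry": 0,"rz": 0,"claw": 1}
    - {"dx": -1.725,"dy": 0,"dz": -1.012,"rx": 0,"ry": 0,"rz": 0,"claw": 1}

```text
time: 5.5
tool_pos: [0.5589, -0.1201, 0.2053]
tool_rot: [-0.013, 0.964, 0.054, 0.262]
contact_force: [0.3, 0.2, -0.2]
gripper_width: 0.226
```

```bash
python3 - <<'E'
from h import *
show(); rel(gp('R')-.06*EX,YAW,30,0)
E
```

```text
t 5.5 tcp [ 0.5589 -0.1201  0.2053] grasp [ 0.5495 -0.121   0.2215] zaxis [ 0.5032  0.0532 -0.8625] yaw 6.464570361864143 F [ 0.2966  0.1528 -0.2109] w 0.22590772410760304 j [-0.4817 -0.3709  2.0972  0.3422  0.9887  0.85  ]
t 5.5 d cm [0.0481 0.0014 0.0881] rv [ 0.005  -0.0069 -0.0021] TCPtarget [ 0.5598 -0.12    0.2048]
```

>>> play_rows:
  commands:
    - {"dx": 0,"dy": 0,"dz": 0,"rx": 0,"ry": 0,"rz": 0,"claw": 0.4}
    - {"dx": 0,"dy": 0,"dz": 0,"rx": 0,"ry": 0,"rz": 0,"claw": 0}
    - {"dx": 0,"dy": 0,"dz": 0,"rx": 0,"ry": 0,"rz": 0,"claw": 0}
    - {"dx": 0,"dy": 0,"dz": 0,"rx": 0,"ry": 0,"rz": 0,"claw": 0}
    - {"dx": 0,"dy": 0,"dz": 0,"rx": 0,"ry": 0,"rz": 0,"claw": 0}

```text
time: 6.0
tool_pos: [0.559, -0.12, 0.2053]
tool_rot: [-0.013, 0.964, 0.054, 0.262]
contact_force: [0.2, 0.1, 1.0]
gripper_width: 0.998
```

>>> play_rows:
  commands:
    - {"dx": 0,"dy": 0,"dz": -2,"rx": 0,"ry": 0,"rz": 0,"claw": 0}
    - {"dx": 0,"dy": 0,"dz": -4.5,"rx": 0,"ry": 0,"rz": 0,"claw": 0}
    - {"dx": 0,"dy": 0,"dz": -7,"rx": 0,"ry": 0,"rz": 0,"claw": 0}
    - {"dx": 0,"dy": 0,"dz": -8,"rx": 0,"ry": 0,"rz": 0,"claw": 0}
    - {"dx": 0,"dy": 0,"dz": -8,"rx": 0,"ry": 0,"rz": 0,"claw": 0}

```text
time: 6.5
tool_pos: [0.5192, -0.1248, 0.2764]
tool_rot: [-0.012, 0.963, 0.054, 0.263]
contact_force: [0.3, 0.7, 0.1]
gripper_width: 0.999
```

```bash
python3 - <<'E'
from h import *
show(); rel(gp('M'),YAW,30,.08);rel(gp('M'),YAW,30,.0)
cv2.imwrite('pics/s5.png',cv2.resize(grab_frame('side')[60:300,130:450],None,fx=2.5,fy=2.5))
E
```

```text
t 6.5 tcp [ 0.5192 -0.1248  0.2764] grasp [ 0.5097 -0.1258  0.2925] zaxis [ 0.5059  0.0513 -0.8611] yaw 6.51703110915201 F [0.2982 0.7404 0.1379] w 0.9988401031422136 j [-0.5383 -0.5291  2.089   0.3372  1.1607  0.8515]
t 6.5 d cm [  5.8114 -11.4107   3.6224] rv [ 0.0072 -0.0098 -0.0013] TCPtarget [ 0.5746 -0.0039  0.2741]
t 6.5 d cm [  5.7328 -11.4682  11.6219] rv [ 0.0072 -0.0098 -0.0013] TCPtarget [0.6144 0.0007 0.2048]
```

View pics/s5.png

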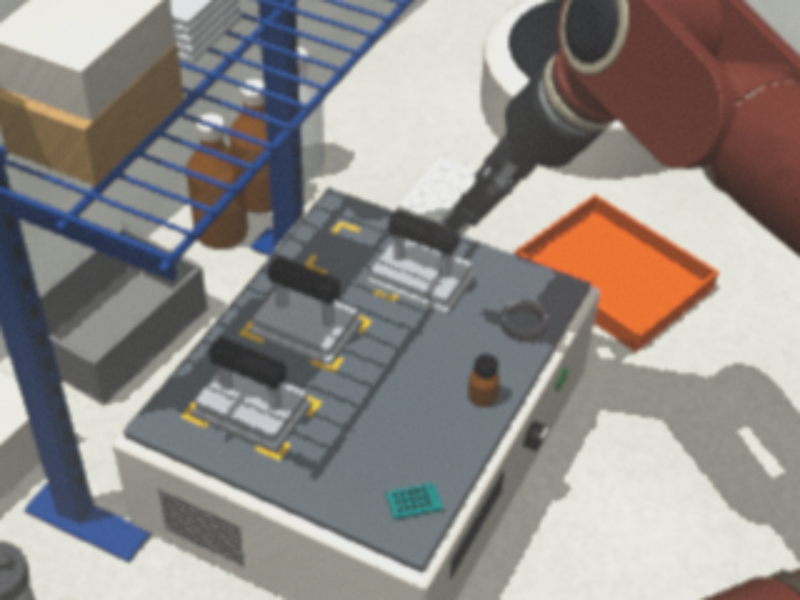

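>>> play_rows:
  commands:
    - {"dx": 1,"dy": -3,"dz": 0.4,"rx": 0,"ry": 0,"rz": 0,"claw": 0}
    - {"dx": 2.5,"dy": -6,"dz": 1.4,"rx": 0,"ry": 0,"rz": 0,"claw": 0}
    - {"dx": 4.5,"dy": -9,"dz": 2.6,"rx": 0,"ry": 0,"rz": 0,"claw": 0}
    - {"dx": 5.8,"dy": -11.4,"dz": 3.6,"rx": 0.005,"ry": -0.01,"rz": 0,"claw": 0}
    - {"dx": 5.8,"dy": -11.4,"dz": 3.6,"rx": 0.005,"ry": -0.01,"rz": 0,"claw": 0}

```text
time: 7.05
tool_pos: [0.5744, -0.0003, 0.2697]
tool_rot: [-0.016, 0.965, 0.057, 0.255]
contact_force: [-1.3, -1.0, -0.2]
gripper_width: 1.0
```

```bash
python3 - <<'E'
from h import *
grab_frame('side')
show(); rel(gp('M'),YAW,30,.0)
E
```

```text
t 7.1 tcp [ 0.574  -0.0017  0.2698] grasp [ 0.5648 -0.0028  0.286 ] zaxis [ 0.491   0.0589 -0.8692] yaw 6.649742710385055 F [ 0.3932 -0.8586  0.364 ] w 1.0011991211334683 j [-0.2122 -0.4256  2.0259  0.1861  1.0553  1.1904]
t 7.1 d cm [0.2988 0.2353 7.6447] rv [-0.0021  0.0063  0.0007] TCPtarget [0.6144 0.0007 0.2048]
```

>>> play_rows:
  commands:
    - {"dx": 0.3,"dy": 0.2,"dz": 2,"rx": 0,"ry": 0.006,"rz": 0,"claw": 0}
    - {"dx": 0.3,"dy": 0.24,"dz": 4,"rx": 0,"ry": 0.006,"rz": 0,"claw": 0}
    - {"dx": 0.3,"dy": 0.24,"dz": 6,"rx": 0,"ry": 0.006,"rz": 0,"claw": 0}
    - {"dx": 0.3,"dy": 0.24,"dz": 7.6,"rx": 0,"ry": 0.006,"rz": 0,"claw": 0}
    - {"dx": 0.3,"dy": 0.24,"dz": 7.6,"rx": 0,"ry": 0.006,"rz": 0,"claw": 0}

```text
time: 7.6
tool_pos: [0.6125, 0.0001, 0.2006]
tool_rot: [-0.016, 0.965, 0.056, 0.255]
contact_force: [-0.4, 0.6, -0.1]
gripper_width: 1.0
```

```bash
python3 - <<'E'
from h import *
cv2.imwrite('pics/s6.png',cv2.resize(grab_frame('side')[60:240,170:410],None,fx=3.2,fy=3.2));cv2.imwrite('pics/t6.png',cv2.resize(grab_frame('top')[100:240,190:350],None,fx=4,fy=4))
show(); rel(gp('M'),YAW,30,.0)
s,p,r=cur();print((w2p('top',p)-[190,100])*4)
E
```

```text
t 7.7 tcp [ 0.6136 -0.      0.2043] grasp [ 0.6044 -0.0011  0.2205] zaxis [ 0.4948  0.0592 -0.867 ] yaw 6.582555549533239 F [-0.2703 -0.6786 -0.2701] w 1.0036518487413357 j [-0.1915 -0.2693  2.0185  0.1955  0.9011  1.1807]
t 7.7 d cm [ 0.0973 -0.0668 -0.0037] rv [-0.0019  0.002  -0.0003] TCPtarget [0.6144 0.0007 0.2048]
[295.3585 322.1033]
```

View pics/s6.png

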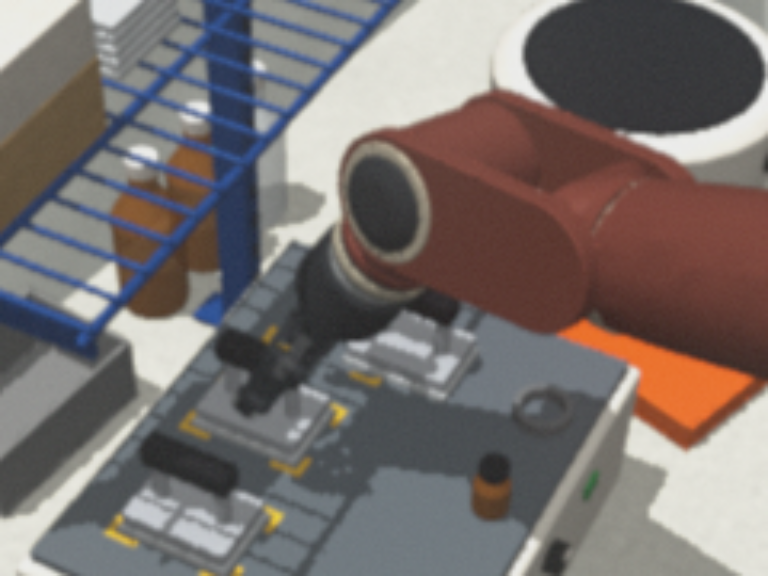

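View pics/t6.png

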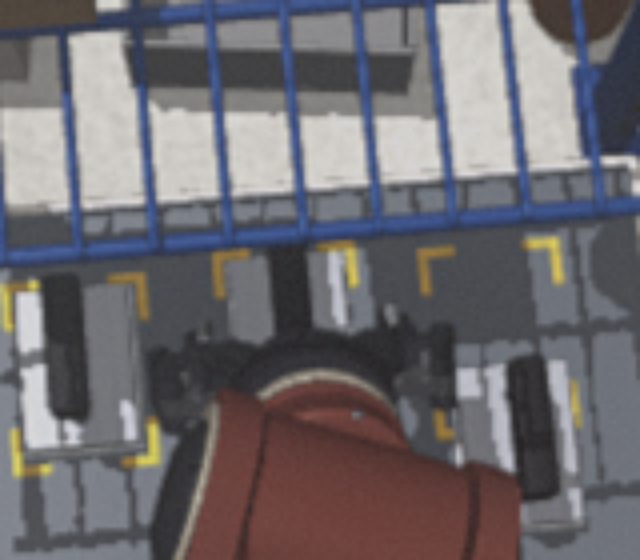

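>>> play_rows:
  commands:
    - {"dx": 0.08,"dy": 0,"dz": 0,"rx": 0,"ry": 0,"rz": 0,"claw": 0.5}
    - {"dx": 0.08,"dy": 0,"dz": 0,"rx": 0,"ry": 0,"rz": 0,"claw": 0.7}
    - {"dx": 0.08,"dy": 0,"dz": 0,"rx": 0,"ry": 0,"rz": 0,"claw": 1}
    - {"dx": 0.08,"dy": 0,"dz": 0,"rx": 0,"ry": 0,"rz": 0,"claw": 1}
    - {"dx": 0.08,"dy": 0,"dz": 0,"rx": 0,"ry": 0,"rz": 0,"claw": 1}

```text
time: 8.2
tool_pos: [0.6144, 0.0001, 0.2053]
tool_rot: [-0.016, 0.964, 0.056, 0.258]
contact_force: [-0.8, 1.0, 0.9]
gripper_width: 0.222
```

>>> play_rows:
  commands:
    - {"dx": 0,"dy": 0,"dz": 0,"rx": 0,"ry": 0,"rz": 0,"claw": 1}

```text
time: 8.3
tool_pos: [0.6144, 0.0002, 0.2053]
tool_rot: [-0.016, 0.964, 0.056, 0.258]
contact_force: [1.2, -0.5, -2.3]
gripper_width: 0.221
```

```bash
python3 - <<'E'
from h import *
show(); rel(gp('M')-.06*EX,YAW,30,0)
s,p,r=cur(); print(r.T@(-.06*EX)*100)
E
```

```text
t 8.3 tcp [0.6144 0.0002 0.2053] grasp [ 0.6051 -0.0009  0.2215] zaxis [ 0.4954  0.059  -0.8666] yaw 6.6474373893928425 F [ 1.2278 -0.5345 -2.3215] w 0.22111227447897855 j [-0.1907 -0.2686  2.0165  0.1949  0.9015  1.181 ]
t 8.3 d cm [-5.217  -0.0632 -2.9502] rv [-0.0017  0.0012  0.0007] TCPtarget [ 0.5548 -0.0062  0.2048]
[-5.1999 -0.0087 -2.9936]
```

>>> play_rows:
  commands:
    - {"dx": -0.347,"dy": 0,"dz": -0.2,"rx": 0,"ry": 0,"rz": 0,"claw": 1}
    - {"dx": -0.693,"dy": 0,"dz": -0.4,"rx": 0,"ry": 0,"rz": 0,"claw": 1}
    - {"dx": -1.04,"dy": 0,"dz": -0.6,"rx": 0,"ry": 0,"rz": 0,"claw": 1}
    - {"dx": -1.387,"dy": 0,"dz": -0.8,"rx": 0,"ry": 0,"rz": 0,"claw": 1}
    - {"dx": -1.733,"dy": 0,"dz": -0.998,"rx": 0,"ry": 0,"rz": 0,"claw": 1}

```text
time: 8.8
tool_pos: [0.5941, -0.0022, 0.2053]
tool_rot: [-0.016, 0.964, 0.056, 0.258]
contact_force: [1.4, 0.3, -0.3]
gripper_width: 0.228
```

>>> play_rows:
  commands:
    - {"dx": -0.347,"dy": 0,"dz": -0.2,"rx": 0,"ry": 0,"rz": 0,"claw": 1}
    - {"dx": -0.693,"dy": 0,"dz": -0.4,"rx": 0,"ry": 0,"rz": 0,"claw": 1}
    - {"dx": -1.04,"dy": 0,"dz": -0.6,"rx": 0,"ry": 0,"rz": 0,"claw": 1}
    - {"dx": -1.387,"dy": 0,"dz": -0.8,"rx": 0,"ry": 0,"rz": 0,"claw": 1}
    - {"dx": -1.733,"dy": 0,"dz": -0.998,"rx": 0,"ry": 0,"rz": 0,"claw": 1}

```text
time: 9.3
tool_pos: [0.5739, -0.0046, 0.2053]
tool_rot: [-0.016, 0.964, 0.056, 0.258]
contact_force: [1.9, -0.3, -0.8]
gripper_width: 0.223
```

>>> play_rows:
  commands:
    - {"dx": -0.347,"dy": 0,"dz": -0.2,"rx": 0,"ry": 0,"rz": 0,"claw": 1}
    - {"dx": -0.693,"dy": 0,"dz": -0.4,"rx": 0,"ry": 0,"rz": 0,"claw": 1}
    - {"dx": -1.04,"dy": 0,"dz": -0.6,"rx": 0,"ry": 0,"rz": 0,"claw": 1}
    - {"dx": -1.387,"dy": 0,"dz": -0.8,"rx": 0,"ry": 0,"rz": 0,"claw": 1}
    - {"dx": -1.733,"dy": 0,"dz": -0.998,"rx": 0,"ry": 0,"rz": 0,"claw": 1}

```text
time: 9.8
tool_pos: [0.5537, -0.007, 0.2052]
tool_rot: [-0.016, 0.964, 0.056, 0.258]
contact_force: [1.9, 0.0, -0.6]
gripper_width: 0.222
```

```bash
python3 - <<'E'
from h import *
show(); rel(gp('M')-.06*EX,YAW,30,0)
E
```

```text
t 9.8 tcp [ 0.5537 -0.007   0.2052] grasp [ 0.5444 -0.0081  0.2214] zaxis [ 0.4955  0.0589 -0.8666] yaw 6.647670235730754 F [ 1.852   0.0222 -0.5597] w 0.2219941543520217 j [-0.2357 -0.4425  2.1466  0.2138  0.9532  1.1377]
t 9.8 d cm [ 0.0778 -0.0662  0.0938] rv [-0.0015  0.0011  0.0007] TCPtarget [ 0.5548 -0.0062  0.2048]
```

>>> play_rows:
  commands:
    - {"dx": 0,"dy": 0,"dz": 0,"rx": 0,"ry": 0,"rz": 0,"claw": 0.4}
    - {"dx": 0,"dy": 0,"dz": 0,"rx": 0,"ry": 0,"rz": 0,"claw": 0}
    - {"dx": 0,"dy": 0,"dz": 0,"rx": 0,"ry": 0,"rz": 0,"claw": 0}
    - {"dx": 0,"dy": 0,"dz": 0,"rx": 0,"ry": 0,"rz": 0,"claw": 0}
    - {"dx": 0,"dy": 0,"dz": 0,"rx": 0,"ry": 0,"rz": 0,"claw": 0}

```text
time: 10.3
tool_pos: [0.5538, -0.0069, 0.2053]
tool_rot: [-0.016, 0.964, 0.056, 0.258]
contact_force: [0.4, -0.2, -0.5]
gripper_width: 0.999
```

>>> play_rows:
  commands:
    - {"dx": 0,"dy": 0,"dz": -2,"rx": 0,"ry": 0,"rz": 0,"claw": 0}
    - {"dx": 0,"dy": 0,"dz": -4.5,"rx": 0,"ry": 0,"rz": 0,"claw": 0}
    - {"dx": 0,"dy": 0,"dz": -7,"rx": 0,"ry": 0,"rz": 0,"claw": 0}
    - {"dx": 0,"dy": 0,"dz": -8,"rx": 0,"ry": 0,"rz": 0,"claw": 0}
    - {"dx": 0,"dy": 0,"dz": -8,"rx": 0,"ry": 0,"rz": 0,"claw": 0}

```text
time: 10.8
tool_pos: [0.5147, -0.0119, 0.2768]
tool_rot: [-0.015, 0.964, 0.056, 0.26]
contact_force: [0.1, 0.3, 0.1]
gripper_width: 0.999
```

```bash
python3 - <<'E'
from h import *
show(); rel(gp('L'),YAW,30,.08);rel(gp('L'),YAW,30,.0)
cv2.imwrite('pics/s7.png',cv2.resize(grab_frame('side')[60:300,130:450],None,fx=2.5,fy=2.5))
E
```

```text
t 10.8 tcp [ 0.5147 -0.0119  0.2768] grasp [ 0.5054 -0.013   0.2929] zaxis [ 0.4987  0.0579 -0.8648] yaw 6.667760472197 F [0.0534 0.2694 0.0638] w 0.9989424673249299 j [-0.2733 -0.6108  2.1377  0.2121  1.1306  1.1381]
t 10.8 d cm [  4.4321 -11.644    2.8795] rv [-0.0002 -0.0024  0.001 ] TCPtarget [0.5536 0.1098 0.2741]
t 10.8 d cm [  4.4128 -11.6422  10.8795] rv [-0.0002 -0.0024  0.001 ] TCPtarget [0.5934 0.1144 0.2048]
```

View pics/s7.png

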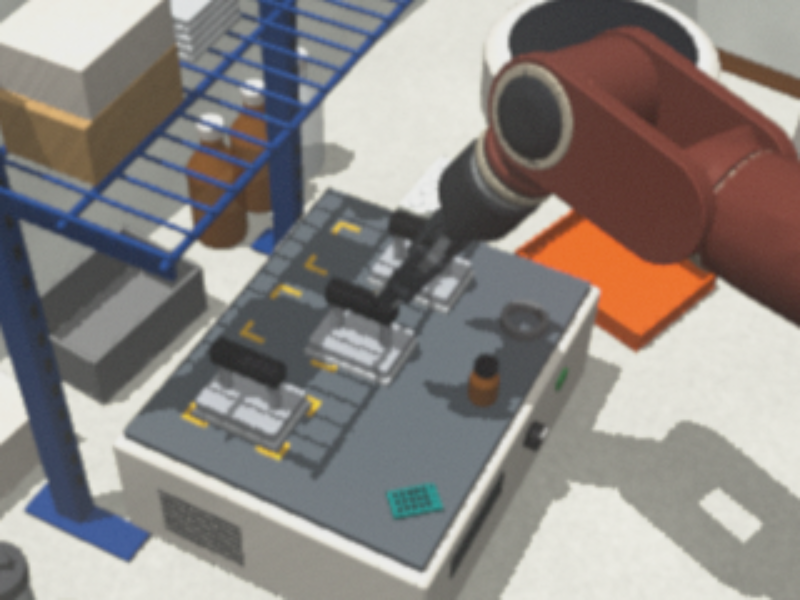

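Middle slid as well; on to the left block.

>>> play_rows:
  commands:
    - {"dx": 0.8,"dy": -3,"dz": 0.3,"rx": 0,"ry": 0,"rz": 0,"claw": 0}
    - {"dx": 2,"dy": -6,"dz": 1,"rx": 0,"ry": 0,"rz": 0,"claw": 0}
    - {"dx": 3.4,"dy": -9,"dz": 2,"rx": 0,"ry": 0,"rz": 0,"claw": 0}
    - {"dx": 4.4,"dy": -11.6,"dz": 2.9,"rx": 0,"ry": 0,"rz": 0,"claw": 0}
    - {"dx": 4.4,"dy": -11.6,"dz": 2.9,"rx": 0,"ry": 0,"rz": 0,"claw": 0}

```text
time: 11.35
tool_pos: [0.5528, 0.1126, 0.2686]
tool_rot: [-0.016, 0.965, 0.058, 0.256]
contact_force: [-0.0, -0.3, 0.8]
gripper_width: 0.997
```

```bash
python3 - <<'E'
from h import *
grab_frame('side')
show(); rel(gp('L'),YAW,30,.0)
E
```

```text
t 11.4 tcp [0.5526 0.1112 0.2689] grasp [0.5434 0.1101 0.2851] zaxis [ 0.4921  0.0599 -0.8685] yaw 6.829547057621083 F [-0.2025 -0.0283 -0.5153] w 1.0026857665139421 j [ 0.0485 -0.458   2.0504  0.0419  1.0321  1.4879]
t 11.4 d cm [0.3699 0.1689 7.5896] rv [-0.0029  0.0049  0.0035] TCPtarget [0.5934 0.1144 0.2048]
```

>>> play_rows:
  commands:
    - {"dx": 0.35,"dy": 0.15,"dz": 2,"rx": 0,"ry": 0.005,"rz": 0.003,"claw": 0}
    - {"dx": 0.37,"dy": 0.17,"dz": 4,"rx": 0,"ry": 0.005,"rz": 0.003,"claw": 0}
    - {"dx": 0.37,"dy": 0.17,"dz": 6,"rx": 0,"ry": 0.005,"rz": 0.003,"claw": 0}
    - {"dx": 0.37,"dy": 0.17,"dz": 7.6,"rx": 0,"ry": 0.005,"rz": 0.003,"claw": 0}
    - {"dx": 0.37,"dy": 0.17,"dz": 7.6,"rx": 0,"ry": 0.005,"rz": 0.003,"claw": 0}

```text
time: 11.9
tool_pos: [0.5919, 0.1133, 0.2002]
tool_rot: [-0.016, 0.965, 0.056, 0.255]
contact_force: [-0.4, -0.1, -0.3]
gripper_width: 1.001
```

```bash
python3 - <<'E'
from h import *
cv2.imwrite('pics/s8.png',cv2.resize(grab_frame('side')[100:280,170:410],None,fx=3.2,fy=3.2));cv2.imwrite('pics/t8.png',cv2.resize(grab_frame('top')[100:240,150:310],None,fx=4,fy=4))
show(); rel(gp('L'),YAW,30,.0)
s,p,r=cur();print((w2p('top',p)-[150,100])*4)
E
```

```text
t 12.0 tcp [0.593  0.1137 0.2038] grasp [0.5837 0.1125 0.22  ] zaxis [ 0.495   0.0597 -0.8668] yaw 6.575687576752138 F [-0.5985 -0.3989  0.6784] w 1.000257600954509 j [ 0.0498 -0.2984  2.0425  0.0456  0.877   1.4853]
t 12.0 d cm [ 0.0864 -0.0729 -0.0621] rv [-0.0025  0.0016 -0.0004] TCPtarget [0.5934 0.1144 0.2048]
[232.0624 355.501 ]
```

View pics/s8.png

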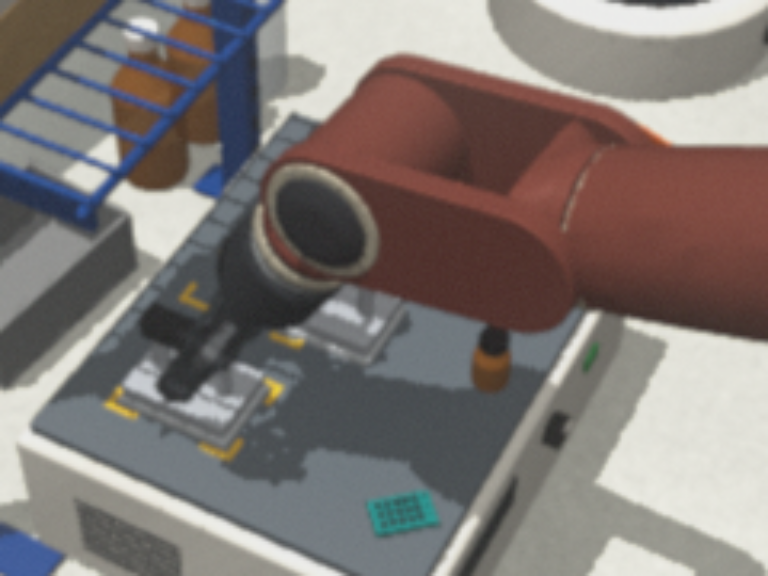

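View pics/t8.png

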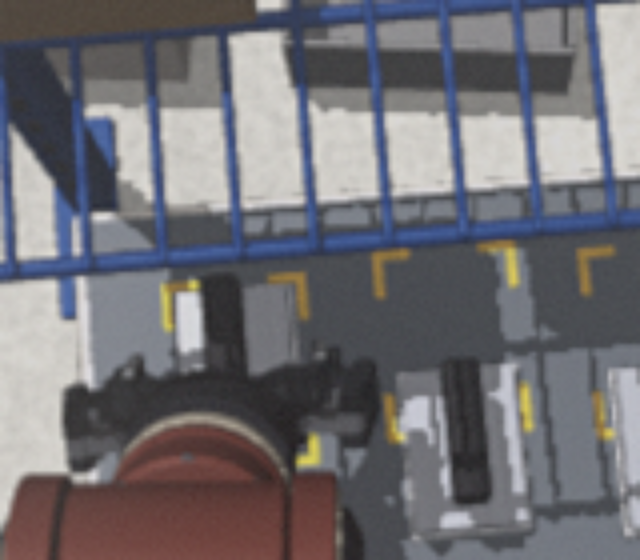

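>>> play_rows:
  commands:
    - {"dx": 0.08,"dy": -0.08,"dz": -0.06,"rx": 0,"ry": 0,"rz": 0,"claw": 0.5}
    - {"dx": 0.08,"dy": -0.08,"dz": -0.06,"rx": 0,"ry": 0,"rz": 0,"claw": 0.7}
    - {"dx": 0.08,"dy": -0.08,"dz": -0.06,"rx": 0,"ry": 0,"rz": 0,"claw": 1}
    - {"dx": 0.08,"dy": -0.08,"dz": -0.06,"rx": 0,"ry": 0,"rz": 0,"claw": 1}
    - {"dx": 0.08,"dy": -0.08,"dz": -0.06,"rx": 0,"ry": 0,"rz": 0,"claw": 1}

```text
time: 12.5
tool_pos: [0.5935, 0.1145, 0.2054]
tool_rot: [-0.016, 0.964, 0.056, 0.258]
contact_force: [0.0, 1.1, 1.6]
gripper_width: 0.223
```

>>> play_rows:
  commands:
    - {"dx": 0,"dy": 0,"dz": 0,"rx": 0,"ry": 0,"rz": 0,"claw": 1}

```text
time: 12.6
tool_pos: [0.5934, 0.1146, 0.2054]
tool_rot: [-0.016, 0.964, 0.056, 0.258]
contact_force: [0.3, -0.2, -1.0]
gripper_width: 0.225
```

```bash
python3 - <<'E'
from h import *
show()
s,p,r=cur(); print(r.T@(-.06*EX)*100)
E
```

```text
t 12.6 tcp [0.5934 0.1146 0.2054] grasp [0.5841 0.1134 0.2216] zaxis [ 0.4959  0.0596 -0.8664] yaw 6.6286010758017335 F [ 0.297  -0.2284 -1.0118] w 0.2249191429833038 j [ 0.0518 -0.2987  2.0403  0.044   0.8784  1.4874]
[-5.1981 -0.0089 -2.9965]
```

>>> play_rows:
  commands:
    - {"dx": -0.347,"dy": 0,"dz": -0.2,"rx": 0,"ry": 0,"rz": 0,"claw": 1}
    - {"dx": -0.693,"dy": 0,"dz": -0.4,"rx": 0,"ry": 0,"rz": 0,"claw": 1}
    - {"dx": -1.04,"dy": 0,"dz": -0.6,"rx": 0,"ry": 0,"rz": 0,"claw": 1}
    - {"dx": -1.387,"dy": 0,"dz": -0.8,"rx": 0,"ry": 0,"rz": 0,"claw": 1}
    - {"dx": -1.733,"dy": 0,"dz": -0.999,"rx": 0,"ry": 0,"rz": 0,"claw": 1}

```text
time: 13.1
tool_pos: [0.5731, 0.1122, 0.2053]
tool_rot: [-0.016, 0.964, 0.056, 0.258]
contact_force: [1.0, 0.2, -0.5]
gripper_width: 0.225
```

>>> play_rows:
  commands:
    - {"dx": -0.347,"dy": 0,"dz": -0.2,"rx": 0,"ry": 0,"rz": 0,"claw": 1}
    - {"dx": -0.693,"dy": 0,"dz": -0.4,"rx": 0,"ry": 0,"rz": 0,"claw": 1}
    - {"dx": -1.04,"dy": 0,"dz": -0.6,"rx": 0,"ry": 0,"rz": 0,"claw": 1}
    - {"dx": -1.387,"dy": 0,"dz": -0.8,"rx": 0,"ry": 0,"rz": 0,"claw": 1}
    - {"dx": -1.733,"dy": 0,"dz": -0.999,"rx": 0,"ry": 0,"rz": 0,"claw": 1}

```text
time: 13.6
tool_pos: [0.5529, 0.1098, 0.2053]
tool_rot: [-0.016, 0.964, 0.056, 0.258]
contact_force: [1.5, 0.1, 0.1]
gripper_width: 0.224
```

```bash
python3 - <<'E'
from h import *
s=monitor.state();print(s['joint_vel'],s['contact_force'],s['time'])
E
```

```text
[-0.0084 -0.12    0.0842  0.0016  0.0342 -0.0047] [1.4759 0.1145 0.1477] 13.6
```

>>> play_rows:
  commands:
    - {"dx": -0.6,"dy": 0,"dz": -0.346,"rx": 0,"ry": 0,"rz": 0,"claw": 1}
    - {"dx": -1.2,"dy": 0,"dz": -0.692,"rx": 0,"ry": 0,"rz": 0,"claw": 1}

```text
time: 13.8
tool_pos: [0.5386, 0.1081, 0.2053]
tool_rot: [-0.016, 0.964, 0.056, 0.258]
contact_force: [1.2, 0.7, 0.1]
gripper_width: 0.225
```

```bash
python3 - <<'E'
from h import *
s=monitor.state();print(s['joint_vel'],s['contact_force'],s['time'],s['tool_pos'])
E
```

```text
[-0.0122 -0.2182  0.15    0.0052  0.0661 -0.0114] [1.244  0.7059 0.1   ] 13.8 [0.5386 0.1081 0.2053]
```

>>> play_rows:
  commands:
    - {"dx": -0.217,"dy": 0,"dz": -0.125,"rx": 0,"ry": 0,"rz": 0,"claw": 1}

```text
time: 13.9
tool_pos: [0.5354, 0.1078, 0.2053]
tool_rot: [-0.016, 0.964, 0.056, 0.258]
contact_force: [1.0, 0.2, -0.3]
gripper_width: 0.226
```

>>> play_rows:
  commands:
    - {"dx": -0.217,"dy": 0,"dz": -0.125,"rx": 0,"ry": 0,"rz": 0,"claw": 1}

```text
time: 14.0
tool_pos: [0.5326, 0.1075, 0.2053]
tool_rot: [-0.016, 0.964, 0.056, 0.258]
contact_force: [0.7, 0.1, -0.6]
gripper_width: 0.224
```

>>> play_rows:
  commands:
    - {"dx": -0.217,"dy": 0,"dz": -0.125,"rx": 0,"ry": 0,"rz": 0,"claw": 1}

```text
time: 14.1
tool_pos: [0.5298, 0.1071, 0.2053]
tool_rot: [-0.016, 0.964, 0.056, 0.258]
contact_force: [1.1, -0.1, -0.4]
gripper_width: 0.228
```

```bash
python3 - <<'E'
from h import *
F=[]
for i in range(8):
    grab_frame('side'); F.append(monitor.state()['contact_force'])
F=np.array(F);print(F,F.mean(0)); show()
E
```

```text
[[-0.7388 -0.6626  0.1125]
 [ 0.3027 -0.7207 -0.4758]
 [-0.7341 -0.4933  0.278 ]
 [-0.6988  0.0656  0.3698]
 [-0.9028 -0.6647  1.3463]
 [-1.3467 -0.8045  0.6611]
 [-0.8467 -0.1199  0.256 ]
 [-1.1473  0.0293  0.1075]] [-0.7641 -0.4213  0.3319]
t 14.5 tcp [0.5302 0.1071 0.2054] grasp [0.5209 0.106  0.2216] zaxis [ 0.4959  0.0595 -0.8663] yaw 6.633062219401702 F [-1.1473  0.0293  0.1075] w 0.22277355409224198 j [ 0.0415 -0.4862  2.1761  0.0485  0.9306  1.4774]
```

>>> play_rows:
  commands:
    - {"dx": 0,"dy": 0,"dz": 0,"rx": 0,"ry": 0,"rz": 0,"claw": 0.4}
    - {"dx": 0,"dy": 0,"dz": 0,"rx": 0,"ry": 0,"rz": 0,"claw": 0}
    - {"dx": 0,"dy": 0,"dz": 0,"rx": 0,"ry": 0,"rz": 0,"claw": 0}
    - {"dx": 0,"dy": 0,"dz": 0,"rx": 0,"ry": 0,"rz": 0,"claw": 0}
    - {"dx": 0,"dy": 0,"dz": 0,"rx": 0,"ry": 0,"rz": 0,"claw": 0}

```text
time: 15.0
tool_pos: [0.5302, 0.1072, 0.2054]
tool_rot: [-0.016, 0.964, 0.056, 0.258]
contact_force: [-0.3, 0.8, 0.6]
gripper_width: 0.997
```

>>> play_rows:
  commands:
    - {"dx": 0,"dy": 0,"dz": -2,"rx": 0,"ry": 0,"rz": 0,"claw": 0}
    - {"dx": 0,"dy": 0,"dz": -4.5,"rx": 0,"ry": 0,"rz": 0,"claw": 0}
    - {"dx": 0,"dy": 0,"dz": -7,"rx": 0,"ry": 0,"rz": 0,"claw": 0}
    - {"dx": 0,"dy": 0,"dz": -8,"rx": 0,"ry": 0,"rz": 0,"claw": 0}
    - {"dx": 0,"dy": 0,"dz": -8,"rx": 0,"ry": 0,"rz": 0,"claw": 0}

```text
time: 15.5
tool_pos: [0.491, 0.1024, 0.2769]
tool_rot: [-0.016, 0.964, 0.056, 0.26]
contact_force: [0.6, -0.3, -0.8]
gripper_width: 0.998
```

```bash
cat >> h.py <<'E'
D=dict(M=.0607,R=.0607,L=.0637)
def g2(k): return gp(k)-D[k]*EX
E
python3 - <<'E'
from h import *
cv2.imwrite('pics/s9.png',cv2.resize(grab_frame('side')[60:300,130:450],None,fx=2.5,fy=2.5));cv2.imwrite('pics/t9.png',cv2.resize(grab_frame('top')[120:300,160:380],None,fx=3.6,fy=3.3))
show(); rel(g2('M'),YAW,30,.07);rel(g2('M'),YAW,30,.0)
E
```

```text
t 15.6 tcp [0.4904 0.1024 0.2737] grasp [0.4812 0.1013 0.2899] zaxis [ 0.495   0.0596 -0.8668] yaw 6.628280500851795 F [ 0.0547  0.4755 -0.2624] w 0.9995613649467412 j [ 0.0327 -0.655   2.1678  0.0484  1.1089  1.4772]
t 15.6 d cm [ 0.9468 11.5286  1.4748] rv [-0.0023  0.0016  0.0004] TCPtarget [ 0.5193 -0.0103  0.2654]
t 15.6 d cm [ 0.9581 11.5445  8.4747] rv [-0.0023  0.0016  0.0004] TCPtarget [ 0.5541 -0.0063  0.2048]
```

View pics/s9.png

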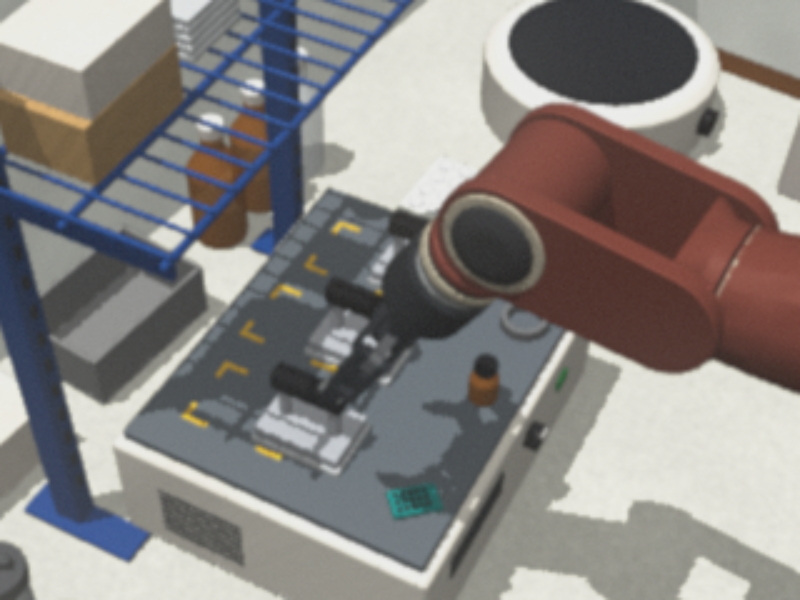

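View pics/t9.png

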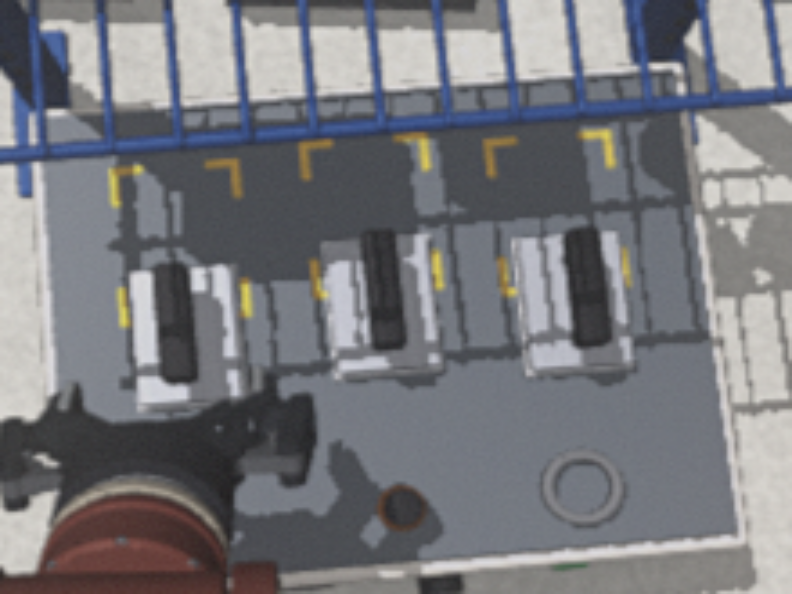

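>>> play_rows:
  commands:
    - {"dx": 0.2,"dy": 3,"dz": 0,"rx": 0,"ry": 0,"rz": 0,"claw": 0}
    - {"dx": 0.5,"dy": 6,"dz": 0.3,"rx": 0,"ry": 0,"rz": 0,"claw": 0}
    - {"dx": 0.8,"dy": 9,"dz": 0.6,"rx": 0,"ry": 0,"rz": 0,"claw": 0}
    - {"dx": 0.95,"dy": 11.5,"dz": 0.9,"rx": 0,"ry": 0,"rz": 0,"claw": 0}
    - {"dx": 0.95,"dy": 11.5,"dz": 0.9,"rx": 0,"ry": 0,"rz": 0,"claw": 0}

```text
time: 16.1
tool_pos: [0.5163, -0.0128, 0.2676]
tool_rot: [-0.016, 0.965, 0.054, 0.256]
contact_force: [0.2, -0.3, 0.6]
gripper_width: 1.001
```

```bash
python3 - <<'E'
from h import *
grab_frame('side')
show(); rel(g2('M'),YAW,30,.0)
E
```

```text
t 16.15 tcp [ 0.5161 -0.0115  0.2679] grasp [ 0.5069 -0.0126  0.2842] zaxis [ 0.4917  0.0592 -0.8687] yaw 6.399869662802923 F [ 0.0852 -0.0455 -0.2418] w 0.999963706481007 j [-0.2706 -0.5971  2.142   0.211   1.1204  1.1415]
t 16.15 d cm [ 0.1979 -0.0699  7.3793] rv [-0.0023  0.0054 -0.003 ] TCPtarget [ 0.5541 -0.0063  0.2048]
```

>>> play_rows:
  commands:
    - {"dx": 0.2,"dy": -0.07,"dz": 2,"rx": 0,"ry": 0.005,"rz": -0.003,"claw": 0}
    - {"dx": 0.2,"dy": -0.07,"dz": 4,"rx": 0,"ry": 0.005,"rz": -0.003,"claw": 0}
    - {"dx": 0.2,"dy": -0.07,"dz": 6,"rx": 0,"ry": 0.005,"rz": -0.003,"claw": 0}
    - {"dx": 0.2,"dy": -0.07,"dz": 7.38,"rx": 0,"ry": 0.005,"rz": -0.003,"claw": 0}
    - {"dx": 0.2,"dy": -0.07,"dz": 7.38,"rx": 0,"ry": 0.005,"rz": -0.003,"claw": 0}

```text
time: 16.65
tool_pos: [0.5527, -0.0047, 0.2008]
tool_rot: [-0.017, 0.965, 0.056, 0.255]
contact_force: [-0.3, -0.5, -0.0]
gripper_width: 0.998
```

```bash
python3 - <<'E'
from h import *
F=[]
for i in range(6):
    grab_frame('side'); F.append(monitor.state()['contact_force'])
print(np.mean(F,0))
show(); rel(g2('M'),YAW,30,.0)
E
```

```text
[-0.1965  0.0659  0.2872]
t 16.95 tcp [ 0.5544 -0.0062  0.2061] grasp [ 0.5451 -0.0073  0.2222] zaxis [ 0.4976  0.0595 -0.8653] yaw 6.627671385716249 F [-0.4315  0.9729  0.2414] w 1.0011744161977751 j [-0.2342 -0.4428  2.146   0.2145  0.9516  1.1391]
t 16.95 d cm [-0.0915  0.0052  0.092 ] rv [-0.0019 -0.0014  0.0004] TCPtarget [ 0.5541 -0.0063  0.2048]
```

>>> play_rows:
  commands:
    - {"dx": -0.09,"dy": 0,"dz": 0.09,"rx": 0,"ry": 0,"rz": 0,"claw": 0.5}
    - {"dx": -0.09,"dy": 0,"dz": 0.09,"rx": 0,"ry": 0,"rz": 0,"claw": 0.7}
    - {"dx": -0.09,"dy": 0,"dz": 0.09,"rx": 0,"ry": 0,"rz": 0,"claw": 1}
    - {"dx": -0.09,"dy": 0,"dz": 0.09,"rx": 0,"ry": 0,"rz": 0,"claw": 1}
    - {"dx": -0.09,"dy": 0,"dz": 0.09,"rx": 0,"ry": 0,"rz": 0,"claw": 1}

```text
time: 17.45
tool_pos: [0.5541, -0.0064, 0.2049]
tool_rot: [-0.016, 0.964, 0.056, 0.259]
contact_force: [-0.7, -1.2, 0.1]
gripper_width: 0.224
```

```bash
python3 - <<'E'
from h import *
F=[]
for i in range(6):
    grab_frame('side'); F.append(monitor.state()['contact_force'])
print(np.array(F),np.mean(F,0))
show()
E
```

```text
[[-0.8294 -1.1478 -0.3078]
 [-1.2676 -1.484   0.5219]
 [-1.2296 -0.4146  0.1382]
 [-0.7055 -0.4302  1.5085]
 [-1.3174 -1.0416  0.9348]
 [-0.8471 -1.9586  1.6361]] [-1.0328 -1.0795  0.7386]
t 17.75 tcp [ 0.5541 -0.0064  0.205 ] grasp [ 0.5448 -0.0075  0.2211] zaxis [ 0.4978  0.0592 -0.8653] yaw 6.626436561392078 F [-0.8471 -1.9586  1.6361] w 0.22553730886421997 j [-0.2346 -0.4427  2.1478  0.2147  0.9496  1.1383]
```

>>> play_rows:
  commands:
    - {"dx": 0.347,"dy": 0,"dz": 0.2,"rx": 0,"ry": 0,"rz": 0,"claw": 1}
    - {"dx": 0.693,"dy": 0,"dz": 0.4,"rx": 0,"ry": 0,"rz": 0,"claw": 1}

```text
time: 17.95
tool_pos: [0.5622, -0.0053, 0.205]
tool_rot: [-0.016, 0.964, 0.056, 0.259]
contact_force: [-3.1, -1.0, 1.9]
gripper_width: 0.223
```

>>> play_rows:
  commands:
    - {"dx": 0.26,"dy": 0,"dz": 0.15,"rx": 0,"ry": 0,"rz": 0,"claw": 1}

```text
time: 18.05
tool_pos: [0.5655, -0.0048, 0.205]
tool_rot: [-0.016, 0.964, 0.056, 0.259]
contact_force: [-2.6, -0.7, 1.2]
gripper_width: 0.225
```

>>> play_rows:
  commands:
    - {"dx": 0.26,"dy": 0,"dz": 0.15,"rx": 0,"ry": 0,"rz": 0,"claw": 1}

```text
time: 18.15
tool_pos: [0.5688, -0.0043, 0.2049]
tool_rot: [-0.016, 0.964, 0.056, 0.259]
contact_force: [-2.1, -0.1, 1.3]
gripper_width: 0.222
```

>>> play_rows:
  commands:
    - {"dx": -0.3,"dy": 0,"dz": -0.173,"rx": 0,"ry": 0,"rz": 0,"claw": 1}
    - {"dx": -0.6,"dy": 0,"dz": -0.346,"rx": 0,"ry": 0,"rz": 0,"claw": 1}

```text
time: 18.35
tool_pos: [0.5621, -0.005, 0.205]
tool_rot: [-0.016, 0.964, 0.056, 0.259]
contact_force: [2.3, 1.3, -0.0]
gripper_width: 0.221
```

>>> play_rows:
  commands:
    - {"dx": -0.26,"dy": 0,"dz": -0.15,"rx": 0,"ry": 0,"rz": 0,"claw": 1}

```text
time: 18.45
tool_pos: [0.559, -0.0053, 0.205]
tool_rot: [-0.016, 0.964, 0.056, 0.259]
contact_force: [2.5, 0.2, 0.2]
gripper_width: 0.22
```

>>> play_rows:
  commands:
    - {"dx": -0.26,"dy": 0,"dz": -0.15,"rx": 0,"ry": 0,"rz": 0,"claw": 1}

```text
time: 18.55
tool_pos: [0.5557, -0.0057, 0.205]
tool_rot: [-0.016, 0.964, 0.056, 0.259]
contact_force: [1.8, 1.1, -0.1]
gripper_width: 0.224
```

>>> play_rows:
  commands:
    - {"dx": -0.26,"dy": 0,"dz": -0.15,"rx": 0,"ry": 0,"rz": 0,"claw": 1}

```text
time: 18.65
tool_pos: [0.5524, -0.0061, 0.205]
tool_rot: [-0.016, 0.964, 0.056, 0.26]
contact_force: [1.7, -0.4, -0.1]
gripper_width: 0.221
```

```bash
python3 - <<'E'
from h import *
F=[]
for i in range(6):
    grab_frame('side'); F.append(monitor.state()['contact_force'])
print(np.array(F),np.mean(F,0))
show()
E
```

```text
[[-2.4649 -0.9463  1.7347]
 [-2.7745  0.64    1.6438]
 [-2.374  -0.102   1.6754]
 [-2.6687 -0.2378  1.8879]
 [-2.8502 -0.2676  1.9052]
 [-2.872   0.22    2.1463]] [-2.6674 -0.1156  1.8322]
t 18.95 tcp [ 0.5526 -0.0061  0.205 ] grasp [ 0.5432 -0.0072  0.2212] zaxis [ 0.498   0.0601 -0.8651] yaw 6.629385525693311 F [-2.872   0.22    2.1463] w 0.22298881925328645 j [-0.2356 -0.4477  2.1512  0.2162  0.9513  1.1368]
```

>>> play_rows:
  commands:
    - {"dx": 0.86,"dy": 0,"dz": 0.5,"rx": 0,"ry": 0,"rz": 0,"claw": 1}
    - {"dx": 1.72,"dy": 0,"dz": 1.0,"rx": 0,"ry": 0,"rz": 0,"claw": 1}
    - {"dx": 2.58,"dy": 0,"dz": 1.5,"rx": 0,"ry": 0,"rz": 0,"claw": 1}

```text
time: 19.25
tool_pos: [0.5831, -0.0025, 0.205]
tool_rot: [-0.016, 0.964, 0.056, 0.259]
contact_force: [-2.4, -0.4, 2.0]
gripper_width: 0.223
```

>>> play_rows:
  commands:
    - {"dx": 0,"dy": 0,"dz": 0,"rx": 0,"ry": 0,"rz": 0,"claw": 1}

```text
time: 19.35
tool_pos: [0.5844, -0.0024, 0.205]
tool_rot: [-0.016, 0.964, 0.056, 0.259]
contact_force: [0.6, -1.2, 0.8]
gripper_width: 0.223
```

>>> play_rows:
  commands:
    - {"dx": -0.86,"dy": 0,"dz": -0.5,"rx": 0,"ry": 0,"rz": 0,"claw": 1}
    - {"dx": -1.72,"dy": 0,"dz": -1.0,"rx": 0,"ry": 0,"rz": 0,"claw": 1}
    - {"dx": -2.58,"dy": 0,"dz": -1.5,"rx": 0,"ry": 0,"rz": 0,"claw": 1}

```text
time: 19.65
tool_pos: [0.5539, -0.0059, 0.205]
tool_rot: [-0.016, 0.964, 0.056, 0.26]
contact_force: [2.2, 0.5, -0.7]
gripper_width: 0.222
```

```bash
python3 - <<'E'
from h import *
show()
F=[]
for i in range(6):
    grab_frame('side'); F.append(monitor.state()['contact_force'])
print(np.array(F),np.mean(F,0))
show()
E
```

```text
t 19.65 tcp [ 0.5539 -0.0059  0.205 ] grasp [ 0.5446 -0.0071  0.2211] zaxis [ 0.4988  0.0603 -0.8646] yaw 6.633704151336887 F [ 2.1891  0.5164 -0.7078] w 0.22207313317928046 j [-0.2346 -0.4439  2.1489  0.2165  0.949   1.1372]
[[-0.3218 -0.1202  0.6978]
 [-2.4275 -0.3628  1.855 ]
 [-2.6305  0.8357  1.0921]
 [-1.1617  0.6915  0.6044]
 [-1.7844 -0.8869  2.3993]
 [-3.1414 -0.3146  1.5435]] [-1.9112 -0.0262  1.3654]
t 19.95 tcp [ 0.5544 -0.006   0.205 ] grasp [ 0.5451 -0.0071  0.2211] zaxis [ 0.4981  0.0601 -0.865 ] yaw 6.641701680443951 F [-3.1414 -0.3146  1.5435] w 0.22426879047382692 j [-0.2342 -0.442   2.1474  0.2158  0.9491  1.1377]
```

>>> play_rows:
  commands:
    - {"dx": 0,"dy": 0,"dz": 0,"rx": 0,"ry": 0,"rz": 0,"claw": 0.4}
    - {"dx": 0,"dy": 0,"dz": 0,"rx": 0,"ry": 0,"rz": 0,"claw": 0}
    - {"dx": 0,"dy": 0,"dz": 0,"rx": 0,"ry": 0,"rz": 0,"claw": 0}
    - {"dx": 0,"dy": 0,"dz": 0,"rx": 0,"ry": 0,"rz": 0,"claw": 0}

```text
time: 20.35
tool_pos: [0.5545, -0.006, 0.2049]
tool_rot: [-0.016, 0.964, 0.056, 0.259]
contact_force: [0.7, 0.5, -0.3]
gripper_width: 0.888
```

>>> play_rows:
  commands:
    - {"dx": 0,"dy": 0,"dz": -2,"rx": 0,"ry": 0,"rz": 0,"claw": 0}
    - {"dx": 0,"dy": 0,"dz": -4.5,"rx": 0,"ry": 0,"rz": 0,"claw": 0}
    - {"dx": 0,"dy": 0,"dz": -7,"rx": 0,"ry": 0,"rz": 0,"claw": 0}
    - {"dx": 0,"dy": 0,"dz": -8,"rx": 0,"ry": 0,"rz": 0,"claw": 0}
    - {"dx": 0,"dy": 0,"dz": -8,"rx": 0,"ry": 0,"rz": 0,"claw": 0}

```text
time: 20.85
tool_pos: [0.5152, -0.0111, 0.2762]
tool_rot: [-0.015, 0.964, 0.056, 0.261]
contact_force: [1.4, 0.0, 0.4]
gripper_width: 1.003
```

```bash
python3 - <<'E'
from h import *
grab_frame('side')
show(); rel(g2('R'),YAW,30,.075)
E
```

```text
t 20.9 tcp [ 0.5149 -0.0109  0.2744] grasp [ 0.5056 -0.012   0.2906] zaxis [ 0.4991  0.0597 -0.8645] yaw 6.64566883176866 F [1.117  0.0326 0.1862] w 1.000240607187699 j [-0.2718 -0.6097  2.141   0.2138  1.1261  1.1381]
t 20.9 d cm [-0.7772 11.3487  0.0721] rv [-0.0019 -0.0031  0.0007] TCPtarget [ 0.5218 -0.1244  0.2698]
```

>>> play_rows:
  commands:
    - {"dx": -0.2,"dy": 3,"dz": 0,"rx": 0,"ry": 0,"rz": 0,"claw": 0}
    - {"dx": -0.4,"dy": 6,"dz": 0,"rx": 0,"ry": 0,"rz": 0,"claw": 0}
    - {"dx": -0.6,"dy": 9,"dz": 0,"rx": 0,"ry": 0,"rz": 0,"claw": 0}
    - {"dx": -0.75,"dy": 11.35,"dz": 0,"rx": 0,"ry": 0,"rz": 0,"claw": 0}
    - {"dx": -0.75,"dy": 11.35,"dz": 0,"rx": 0,"ry": 0,"rz": 0,"claw": 0}

```text
time: 21.4
tool_pos: [0.5213, -0.1264, 0.2678]
tool_rot: [-0.016, 0.964, 0.054, 0.258]
contact_force: [-0.1, -0.1, -0.6]
gripper_width: 1.001
```

```bash
python3 - <<'E'
from h import *
grab_frame('side')
show(); rel(g2('R'),YAW,30,.0)
E
```

```text
t 21.45 tcp [ 0.5213 -0.1251  0.2681] grasp [ 0.512  -0.1262  0.2843] zaxis [ 0.4961  0.0606 -0.8661] yaw 6.425440611436203 F [0.17   0.7022 0.0727] w 0.9974981370752658 j [-0.5382 -0.5092  2.0873  0.3411  1.1579  0.8458]
t 21.45 d cm [ 0.1366 -0.0418  7.384 ] rv [-0.0032  0.0002 -0.0026] TCPtarget [ 0.5591 -0.1201  0.2048]
```

>>> play_rows:
  commands:
    - {"dx": 0.14,"dy": -0.04,"dz": 2,"rx": -0.003,"ry": 0,"rz": -0.003,"claw": 0}
    - {"dx": 0.14,"dy": -0.04,"dz": 4,"rx": -0.003,"ry": 0,"rz": -0.003,"claw": 0}
    - {"dx": 0.14,"dy": -0.04,"dz": 6,"rx": -0.003,"ry": 0,"rz": -0.003,"claw": 0}
    - {"dx": 0.14,"dy": -0.04,"dz": 7.38,"rx": -0.003,"ry": 0,"rz": -0.003,"claw": 0.2}
    - {"dx": 0.14,"dy": -0.04,"dz": 7.38,"rx": -0.003,"ry": 0,"rz": -0.003,"claw": 0.4}

```text
time: 21.95
tool_pos: [0.5582, -0.1182, 0.2015]
tool_rot: [-0.017, 0.965, 0.056, 0.256]
contact_force: [-0.2, 1.2, -0.4]
gripper_width: 0.693
```

```bash
python3 - <<'E'
from h import *
F=[]
for i in range(4):
    grab_frame('side'); F.append(monitor.state()['contact_force'])
print(np.mean(F,0))
show(); rel(g2('R'),YAW,30,.0)
E
```

```text
[-0.0643  0.1602  0.5193]
t 22.15 tcp [ 0.5594 -0.1201  0.2061] grasp [ 0.5501 -0.1211  0.2223] zaxis [ 0.4979  0.0571 -0.8653] yaw 6.664149776747441 F [-0.2923 -0.1788  0.2244] w 0.599801761853414 j [-0.4818 -0.3658  2.0908  0.3416  0.9971  0.8476]
t 22.15 d cm [-0.0955 -0.006   0.0941] rv [ 0.0005 -0.0014  0.001 ] TCPtarget [ 0.5591 -0.1201  0.2048]
```

>>> play_rows:
  commands:
    - {"dx": -0.09,"dy": 0,"dz": 0.09,"rx": 0,"ry": 0,"rz": 0,"claw": 0.7}
    - {"dx": -0.09,"dy": 0,"dz": 0.09,"rx": 0,"ry": 0,"rz": 0,"claw": 1}
    - {"dx": -0.09,"dy": 0,"dz": 0.09,"rx": 0,"ry": 0,"rz": 0,"claw": 1}
    - {"dx": -0.09,"dy": 0,"dz": 0.09,"rx": 0,"ry": 0,"rz": 0,"claw": 1}
    - {"dx": -0.09,"dy": 0,"dz": 0.09,"rx": 0,"ry": 0,"rz": 0,"claw": 1}

```text
time: 22.65
tool_pos: [0.5595, -0.1204, 0.206]
tool_rot: [-0.014, 0.964, 0.056, 0.26]
contact_force: [-1.2, 0.4, 3.0]
gripper_width: 0.228
```

>>> play_rows:
  commands:
    - {"dx": 0.347,"dy": 0,"dz": 0.2,"rx": 0,"ry": 0,"rz": 0,"claw": 1}
    - {"dx": 0.693,"dy": 0,"dz": 0.4,"rx": 0,"ry": 0,"rz": 0,"claw": 1}

```text
time: 22.85
tool_pos: [0.5677, -0.1196, 0.206]
tool_rot: [-0.014, 0.964, 0.056, 0.26]
contact_force: [-0.7, -0.2, 2.1]
gripper_width: 0.223
```

>>> play_rows:
  commands:
    - {"dx": 0.26,"dy": 0,"dz": 0.15,"rx": 0,"ry": 0,"rz": 0,"claw": 1}

```text
time: 22.95
tool_pos: [0.5711, -0.1192, 0.206]
tool_rot: [-0.014, 0.964, 0.056, 0.26]
contact_force: [-1.1, -0.1, 2.3]
gripper_width: 0.222
```

>>> play_rows:
  commands:
    - {"dx": 0.26,"dy": 0,"dz": 0.15,"rx": 0,"ry": 0,"rz": 0,"claw": 1}

```text
time: 23.05
tool_pos: [0.5745, -0.1188, 0.206]
tool_rot: [-0.014, 0.964, 0.056, 0.26]
contact_force: [-0.6, 0.3, 1.9]
gripper_width: 0.223
```

>>> play_rows:
  commands:
    - {"dx": -0.3,"dy": 0,"dz": -0.173,"rx": 0,"ry": 0,"rz": 0,"claw": 1}
    - {"dx": -0.6,"dy": 0,"dz": -0.346,"rx": 0,"ry": 0,"rz": 0,"claw": 1}

```text
time: 23.25
tool_pos: [0.5677, -0.1195, 0.206]
tool_rot: [-0.014, 0.964, 0.056, 0.26]
contact_force: [1.4, 0.6, 2.0]
gripper_width: 0.225
```

>>> play_rows:
  commands:
    - {"dx": -0.26,"dy": 0,"dz": -0.15,"rx": 0,"ry": 0,"rz": 0,"claw": 1}

```text
time: 23.35
tool_pos: [0.5645, -0.1198, 0.206]
tool_rot: [-0.014, 0.964, 0.056, 0.26]
contact_force: [1.1, 0.3, 1.0]
gripper_width: 0.223
```

>>> play_rows:
  commands:
    - {"dx": -0.26,"dy": 0,"dz": -0.15,"rx": 0,"ry": 0,"rz": 0,"claw": 1}

```text
time: 23.45
tool_pos: [0.5611, -0.1202, 0.206]
tool_rot: [-0.014, 0.964, 0.056, 0.26]
contact_force: [2.1, 0.3, 1.8]
gripper_width: 0.224
```

>>> play_rows:
  commands:
    - {"dx": -0.26,"dy": 0,"dz": -0.15,"rx": 0,"ry": 0,"rz": 0,"claw": 1}

```text
time: 23.55
tool_pos: [0.5578, -0.1206, 0.206]
tool_rot: [-0.014, 0.964, 0.056, 0.26]
contact_force: [0.8, -0.0, 1.9]
gripper_width: 0.225
```

```bash
python3 - <<'E'
from h import *
F=[]
for i in range(4):
    grab_frame('side'); F.append(monitor.state()['contact_force'])
print(np.array(F),np.mean(F,0))
show()
E
```

```text
[[-0.9094  0.4453  1.6888]
 [ 0.1213 -0.7023  3.0454]
 [-0.9097 -0.4499  2.368 ]
 [-1.5716 -1.111   1.7164]] [-0.8174 -0.4545  2.2046]
t 23.75 tcp [ 0.5579 -0.1207  0.206 ] grasp [ 0.5485 -0.1217  0.2221] zaxis [ 0.4997  0.0563 -0.8644] yaw 6.672128936341105 F [-1.5716 -1.111   1.7164] w 0.2234148896038286 j [-0.4847 -0.3708  2.0951  0.3434  0.9965  0.8442]
```

>>> play_rows:
  commands:
    - {"dx": 0,"dy": 0,"dz": 0,"rx": 0,"ry": 0,"rz": 0,"claw": 0.4}
    - {"dx": 0,"dy": 0,"dz": 0,"rx": 0,"ry": 0,"rz": 0,"claw": 0}
    - {"dx": 0,"dy": 0,"dz": 0,"rx": 0,"ry": 0,"rz": 0,"claw": 0}
    - {"dx": 0,"dy": 0,"dz": 0,"rx": 0,"ry": 0,"rz": 0,"claw": 0}

```text
time: 24.15
tool_pos: [0.5578, -0.1206, 0.2057]
tool_rot: [-0.014, 0.964, 0.056, 0.26]
contact_force: [-0.2, 0.4, -0.2]
gripper_width: 0.89
```

>>> play_rows:
  commands:
    - {"dx": 0,"dy": 0,"dz": -2,"rx": 0,"ry": 0,"rz": 0,"claw": 0}
    - {"dx": 0,"dy": 0,"dz": -4.5,"rx": 0,"ry": 0,"rz": 0,"claw": 0}
    - {"dx": 0,"dy": 0,"dz": -7,"rx": 0,"ry": 0,"rz": 0,"claw": 0}
    - {"dx": 0,"dy": 0,"dz": -8,"rx": 0,"ry": 0,"rz": 0,"claw": 0}
    - {"dx": 0,"dy": 0,"dz": -8,"rx": 0,"ry": 0,"rz": 0,"claw": 0}

```text
time: 24.65
tool_pos: [0.5183, -0.1256, 0.2769]
tool_rot: [-0.013, 0.964, 0.056, 0.261]
contact_force: [0.6, -0.2, -0.0]
gripper_width: 0.999
```

```bash
python3 - <<'E'
from h import *
grab_frame('side')
show(); rel(g2('M'),YAW,30,.075)
E
```

```text
t 24.7 tcp [ 0.518  -0.1253  0.2751] grasp [ 0.5087 -0.1263  0.2913] zaxis [ 0.5001  0.0559 -0.8642] yaw 6.670006838166411 F [-0.2028 -0.0569 -0.7061] w 1.0038280318859762 j [-0.5414 -0.5257  2.0875  0.3386  1.1681  0.8454]
t 24.7 d cm [  0.7782 -11.4097   1.0424] rv [ 0.002  -0.0037  0.0011] TCPtarget [ 0.5168 -0.0106  0.2698]
```

>>> play_rows:
  commands:
    - {"dx": 0.2,"dy": -3,"dz": 0,"rx": 0,"ry": 0,"rz": 0,"claw": 0}
    - {"dx": 0.4,"dy": -6,"dz": 0.2,"rx": 0,"ry": 0,"rz": 0,"claw": 0}
    - {"dx": 0.6,"dy": -9,"dz": 0.5,"rx": 0,"ry": 0,"rz": 0,"claw": 0}
    - {"dx": 0.8,"dy": -11.4,"dz": 0.8,"rx": 0,"ry": 0,"rz": 0,"claw": 0}
    - {"dx": 0.8,"dy": -11.4,"dz": 0.8,"rx": 0,"ry": 0,"rz": 0,"claw": 0}

```text
time: 25.2
tool_pos: [0.5152, -0.0079, 0.2694]
tool_rot: [-0.015, 0.964, 0.058, 0.259]
contact_force: [-0.1, 0.3, -0.3]
gripper_width: 0.999
```

```bash
python3 - <<'E'
from h import *
grab_frame('side')
show(); rel(g2('M'),YAW,30,.0)
E
```

```text
t 25.25 tcp [ 0.5154 -0.0093  0.2698] grasp [ 0.5061 -0.0103  0.286 ] zaxis [ 0.4973  0.0579 -0.8656] yaw 6.829265635458539 F [ 0.5549 -0.5542  0.1232] w 0.998725143982543 j [-0.2655 -0.6055  2.1455  0.2089  1.1176  1.1413]
t 25.25 d cm [0.1032 0.1486 7.5649] rv [-0.0004 -0.0008  0.0035] TCPtarget [ 0.5541 -0.0063  0.2048]
```

>>> play_rows:
  commands:
    - {"dx": 0.1,"dy": 0.15,"dz": 2,"rx": 0,"ry": 0,"rz": 0.003,"claw": 0}
    - {"dx": 0.1,"dy": 0.15,"dz": 4,"rx": 0,"ry": 0,"rz": 0.003,"claw": 0}
    - {"dx": 0.1,"dy": 0.15,"dz": 6,"rx": 0,"ry": 0,"rz": 0.003,"claw": 0}
    - {"dx": 0.1,"dy": 0.15,"dz": 7.56,"rx": 0,"ry": 0,"rz": 0.003,"claw": 0.2}
    - {"dx": 0.1,"dy": 0.15,"dz": 7.56,"rx": 0,"ry": 0,"rz": 0.003,"claw": 0.4}

```text
time: 25.75
tool_pos: [0.5528, -0.0069, 0.2006]
tool_rot: [-0.016, 0.965, 0.055, 0.256]
contact_force: [0.4, 0.1, -0.8]
gripper_width: 0.694
```

```bash
python3 - <<'E'
from h import *
for i in range(3): grab_frame('side')
show(); rel(g2('M'),YAW,30,.0)
E
```

```text
t 25.9 tcp [ 0.5541 -0.007   0.2051] grasp [ 0.5448 -0.008   0.2213] zaxis [ 0.4975  0.0574 -0.8656] yaw 6.590775686991555 F [0.7419 0.1102 0.5503] w 0.5987452596898384 j [-0.2348 -0.4426  2.1473  0.2125  0.9498  1.1401]
t 25.9 d cm [-0.013  -0.0707  0.027 ] rv [ 0.0002 -0.0009 -0.0001] TCPtarget [ 0.5541 -0.0063  0.2048]
```

>>> play_rows:
  commands:
    - {"dx": 0,"dy": -0.07,"dz": 0,"rx": 0,"ry": 0,"rz": 0,"claw": 0.7}
    - {"dx": 0,"dy": -0.07,"dz": 0,"rx": 0,"ry": 0,"rz": 0,"claw": 1}
    - {"dx": 0,"dy": -0.07,"dz": 0,"rx": 0,"ry": 0,"rz": 0,"claw": 1}
    - {"dx": 0,"dy": -0.07,"dz": 0,"rx": 0,"ry": 0,"rz": 0,"claw": 1}
    - {"dx": 0,"dy": -0.07,"dz": 0,"rx": 0,"ry": 0,"rz": 0,"claw": 1}

```text
time: 26.4
tool_pos: [0.5544, -0.0064, 0.2064]
tool_rot: [-0.015, 0.964, 0.056, 0.26]
contact_force: [-3.9, 0.1, 4.5]
gripper_width: 0.227
```

>>> play_rows:
  commands:
    - {"dx": 0.297,"dy": 0,"dz": 0.287,"rx": 0,"ry": 0,"rz": 0,"claw": 1}
    - {"dx": 0.643,"dy": 0,"dz": 0.487,"rx": 0,"ry": 0,"rz": 0,"claw": 1}
    - {"dx": 0.99,"dy": 0,"dz": 0.687,"rx": 0,"ry": 0,"rz": 0,"claw": 1}

```text
time: 26.7
tool_pos: [0.567, -0.0051, 0.2064]
tool_rot: [-0.014, 0.964, 0.056, 0.26]
contact_force: [-4.4, -0.2, 5.6]
gripper_width: 0.226
```

>>> play_rows:
  commands:
    - {"dx": -0.397,"dy": 0,"dz": -0.113,"rx": 0,"ry": 0,"rz": 0,"claw": 1}
    - {"dx": -0.743,"dy": 0,"dz": -0.313,"rx": 0,"ry": 0,"rz": 0,"claw": 1}
    - {"dx": -1.09,"dy": 0,"dz": -0.513,"rx": 0,"ry": 0,"rz": 0,"claw": 1}

```text
time: 27.0
tool_pos: [0.5555, -0.0066, 0.2065]
tool_rot: [-0.014, 0.963, 0.056, 0.262]
contact_force: [2.6, 0.6, 4.5]
gripper_width: 0.227
```

>>> play_rows:
  commands:
    - {"dx": 0.5,"dy": 0,"dz": -0.87,"rx": 0,"ry": 0,"rz": 0,"claw": 1}
    - {"dx": 1.0,"dy": 0,"dz": -1.73,"rx": 0,"ry": 0,"rz": 0,"claw": 1}
    - {"dx": 1.5,"dy": 0,"dz": -2.6,"rx": 0,"ry": 0,"rz": 0,"claw": 1}
    - {"dx": 1.5,"dy": 0,"dz": -2.6,"rx": 0,"ry": 0,"rz": 0,"claw": 1}

```text
time: 27.4
tool_pos: [0.5555, -0.0066, 0.2375]
tool_rot: [-0.014, 0.963, 0.056, 0.262]
contact_force: [0.0, -0.2, -7.6]
gripper_width: 0.221
```

```bash
python3 - <<'E'
from h import *
F=[]
for i in range(2):
    im=grab_frame('side'); F.append(monitor.state()['contact_force'])
print(np.mean(F,0))
cv2.imwrite('pics/s10.png',cv2.resize(im[60:300,130:450],None,fx=2.5,fy=2.5))
show(); T=[.46,-.03,.36]; rel(T,YAW,30); rel([.447-.01,-.382,.34],-13,30)
E
```

```text
[ 0.3547 -0.1849 -7.9415]
t 27.5 tcp [ 0.5549 -0.0065  0.236 ] grasp [ 0.5456 -0.0076  0.2522] zaxis [ 0.5012  0.0564 -0.8635] yaw 6.645061753386681 F [ 0.5413  0.4585 -7.7453] w 0.2244380541097193 j [-0.2332 -0.4676  2.1137  0.204   1.0025  1.1554]
t 27.5 d cm [ -2.1333   1.2623 -13.728 ] rv [ 0.0015 -0.0051  0.0007] TCPtarget [ 0.4693 -0.0289  0.3438]
t 27.5 d cm [ -8.6789  36.2762 -15.1673] rv [-0.1703 -0.0053  0.2965] TCPtarget [ 0.4461 -0.3841  0.3238]
```

View pics/s10.png

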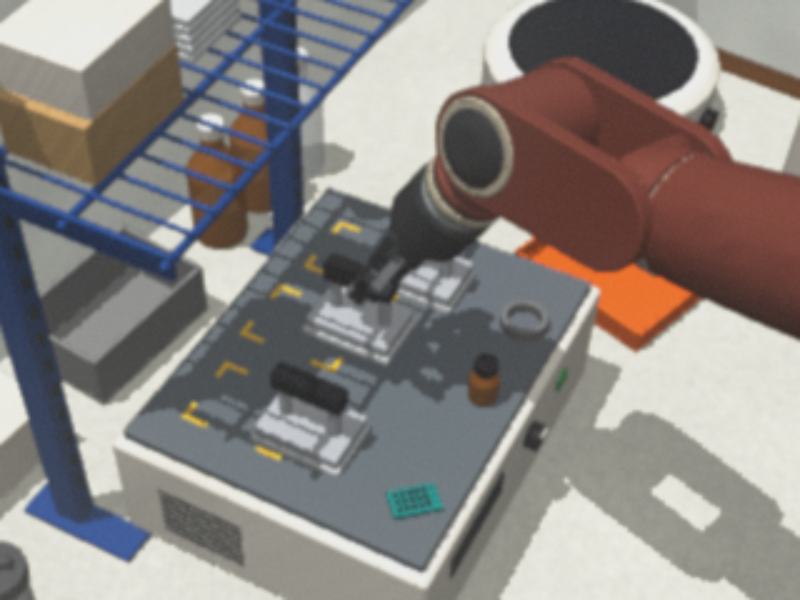

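>>> play_rows:
  commands:
    - {"dx": -0.2,"dy": 0,"dz": -2.5,"rx": 0,"ry": 0,"rz": 0,"claw": 1}
    - {"dx": -0.5,"dy": 0,"dz": -5.5,"rx": 0,"ry": 0,"rz": 0,"claw": 1}
    - {"dx": -1,"dy": 0.4,"dz": -8.5,"rx": 0,"ry": 0,"rz": 0,"claw": 1}
    - {"dx": -1.6,"dy": 0.8,"dz": -11.5,"rx": 0,"ry": 0,"rz": 0,"claw": 1}
    - {"dx": -2.1,"dy": 1.3,"dz": -13.7,"rx": 0,"ry": 0,"rz": 0,"claw": 1}

```text
time: 28.0
tool_pos: [0.4688, -0.0293, 0.3448]
tool_rot: [-0.014, 0.964, 0.056, 0.261]
contact_force: [0.3, -0.7, -8.2]
gripper_width: 0.225
```

```bash
python3 - <<'E'
from h import *
show(); rel([.437,-.20,.36],-3,30); rel([.437,-.382,.34],-13,30)
E
```

```text
t 28.0 tcp [ 0.4688 -0.0293  0.3448] grasp [ 0.4594 -0.0304  0.361 ] zaxis [ 0.5016  0.056  -0.8633] yaw 6.699839302325353 F [ 0.2812 -0.6712 -8.2072] w 0.22507584056777066 j [-0.3616 -0.7573  2.1104  0.2398  1.3158  1.0884]
t 28.0 d cm [-3.7005 16.7453 -1.9966] rv [-0.0822 -0.0056  0.1464] TCPtarget [ 0.4463 -0.2005  0.3438]
t 28.0 d cm [-6.5786 34.9767 -1.3103] rv [-0.1699 -0.0058  0.2973] TCPtarget [ 0.4461 -0.3841  0.3238]
```

>>> play_rows:
  commands:
    - {"dx": -0.6,"dy": 3,"dz": -0.3,"rx": -0.015,"ry": 0,"rz": 0.026,"claw": 1}
    - {"dx": -1.3,"dy": 6.5,"dz": -0.6,"rx": -0.032,"ry": 0,"rz": 0.057,"claw": 1}
    - {"dx": -2.1,"dy": 10,"dz": -1,"rx": -0.05,"ry": 0,"rz": 0.088,"claw": 1}
    - {"dx": -2.9,"dy": 13.5,"dz": -1.4,"rx": -0.066,"ry": 0,"rz": 0.118,"claw": 1}
    - {"dx": -3.7,"dy": 16.7,"dz": -1.9,"rx": -0.082,"ry": -0.005,"rz": 0.146,"claw": 1}

```text
time: 28.5
tool_pos: [0.4458, -0.2016, 0.3415]
tool_rot: [0.007, 0.966, -0.026, 0.258]
contact_force: [0.5, 0.3, -7.9]
gripper_width: 0.222
```

```bash
python3 - <<'E'
from h import *
show(); rel([.437,-.382,.30],-13,30)
E
```

```text
t 28.5 tcp [ 0.4458 -0.2016  0.3415] grasp [ 0.4365 -0.2011  0.3578] zaxis [ 0.4979 -0.0268 -0.8668] yaw -3.1097461588087363 F [ 0.4507  0.2821 -7.8862] w 0.2215297002909678 j [-0.7703 -0.6618  2.0617  0.3426  1.3459  0.8452]
t 28.5 d cm [-1.9929 18.2239  5.5099] rv [-0.0865  0.0016  0.1496] TCPtarget [ 0.4461 -0.3841  0.2838]
```

>>> play_rows:
  commands:
    - {"dx": -0.3,"dy": 3.5,"dz": 0.9,"rx": -0.017,"ry": 0,"rz": 0.03,"claw": 1}
    - {"dx": -0.7,"dy": 7.2,"dz": 2,"rx": -0.034,"ry": 0,"rz": 0.06,"claw": 1}
    - {"dx": -1.2,"dy": 11,"dz": 3.2,"rx": -0.052,"ry": 0,"rz": 0.09,"claw": 1}
    - {"dx": -1.6,"dy": 14.8,"dz": 4.4,"rx": -0.07,"ry": 0,"rz": 0.12,"claw": 1}
    - {"dx": -2,"dy": 18.2,"dz": 5.5,"rx": -0.087,"ry": 0.002,"rz": 0.15,"claw": 1}

```text
time: 29.0
tool_pos: [0.4452, -0.3857, 0.2818]
tool_rot: [0.03, 0.96, -0.111, 0.256]
contact_force: [0.4, -0.0, -7.5]
gripper_width: 0.226
```

```bash
python3 - <<'E'
from h import *
a=grab_frame('side');b=grab_frame('top')
cv2.imwrite('pics/s11.png',cv2.resize(a[60:300,230:550],None,fx=2.5,fy=2.5));cv2.imwrite('pics/t11.png',cv2.resize(b[150:400,260:560],None,fx=2.6,fy=2.4))
show(); rel([.437,-.382,.12],-13,30)
E
```

```text
t 29.1 tcp [ 0.4442 -0.3866  0.2792] grasp [ 0.4352 -0.3845  0.2955] zaxis [ 0.482  -0.1125 -0.8689] yaw -13.339088369505104 F [ 0.2993 -0.2239 -8.5359] w 0.22557280350378664 j [-1.0122 -0.3364  1.9445  0.3876  1.1777  0.7058]
t 29.1 d cm [-8.5701 -0.2578 15.3089] rv [ 0.0012  0.0058 -0.0051] TCPtarget [ 0.4461 -0.3841  0.1038]
```

View pics/s11.png

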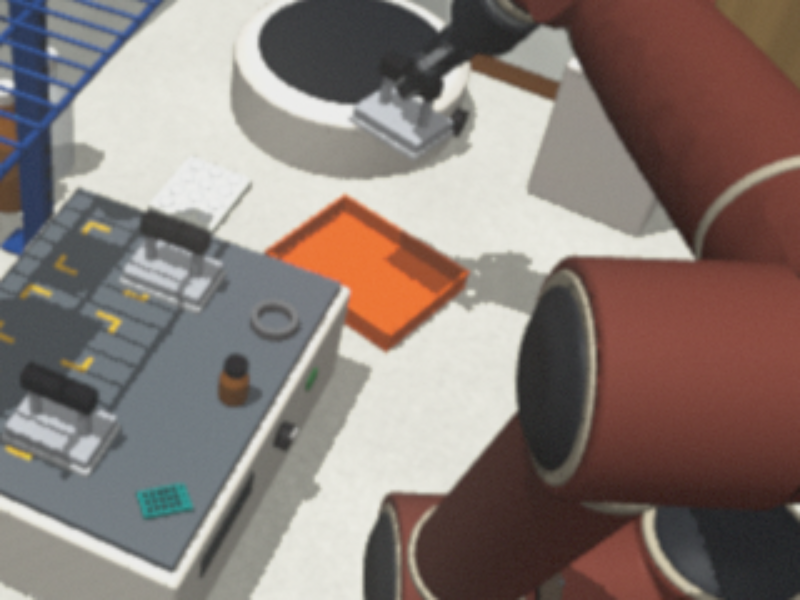

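View pics/t11.png

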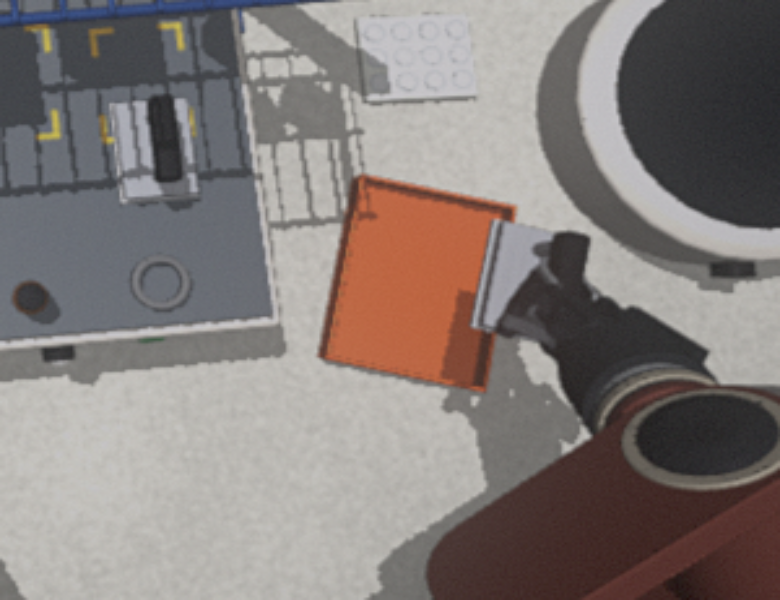

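>>> play_rows:
  commands:
    - {"dx": -1.7,"dy": -0.2,"dz": 3,"rx": 0,"ry": 0.005,"rz": -0.003,"claw": 1}
    - {"dx": -3.4,"dy": -0.25,"dz": 6.1,"rx": 0,"ry": 0.005,"rz": -0.005,"claw": 1}
    - {"dx": -5.1,"dy": -0.25,"dz": 9.2,"rx": 0,"ry": 0.005,"rz": -0.005,"claw": 1}
    - {"dx": -6.8,"dy": -0.25,"dz": 12.2,"rx": 0,"ry": 0.005,"rz": -0.005,"claw": 1}
    - {"dx": -8.1,"dy": -0.25,"dz": 14.5,"rx": 0,"ry": 0.005,"rz": -0.005,"claw": 1}

```text
time: 29.6
tool_pos: [0.4452, -0.3826, 0.1097]
tool_rot: [0.029, 0.96, -0.109, 0.255]
contact_force: [0.2, 0.6, -8.2]
gripper_width: 0.223
```

```bash
python3 - <<'E'
from h import *
a=grab_frame('side');b=grab_frame('top')
cv2.imwrite('pics/s12.png',cv2.resize(a[60:300,230:550],None,fx=2.5,fy=2.5));cv2.imwrite('pics/t12.png',cv2.resize(b[190:340,360:500],None,fx=4,fy=4))
show(); rel([.437,-.382,.082],-13,30)
E
```

```text
t 29.7 tcp [ 0.4437 -0.3801  0.1063] grasp [ 0.4347 -0.3782  0.1226] zaxis [ 0.4798 -0.1042 -0.8712] yaw -13.175316268106318 F [-0.7272  1.0505 -9.7657] w 0.22813330823466807 j [-1.0072 -0.1714  2.1096  0.4697  0.8837  0.5487]
t 29.7 d cm [-1.6997  0.3614  3.6831] rv [-0.0064  0.0105 -0.0027] TCPtarget [ 0.4461 -0.3841  0.0658]
```

View pics/s12.png

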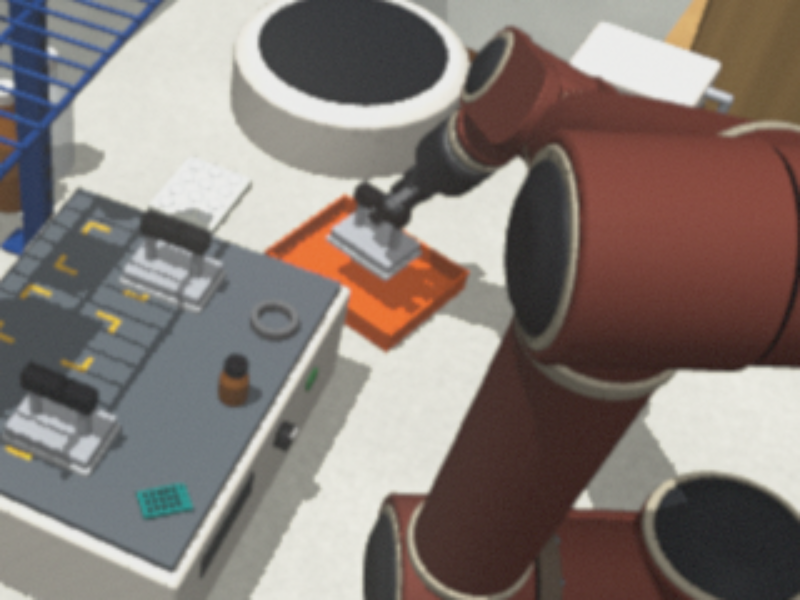

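View pics/t12.png

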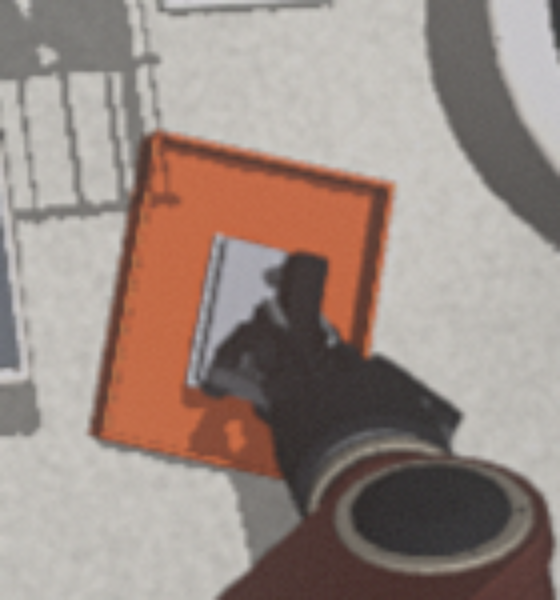

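>>> play_rows:
  commands:
    - {"dx": -0.5,"dy": 0.1,"dz": 1,"rx": -0.003,"ry": 0.005,"rz": 0,"claw": 1}
    - {"dx": -1.0,"dy": 0.2,"dz": 2,"rx": -0.006,"ry": 0.01,"rz": -0.002,"claw": 1}
    - {"dx": -1.4,"dy": 0.3,"dz": 3,"rx": -0.006,"ry": 0.01,"rz": -0.002,"claw": 1}
    - {"dx": -1.6,"dy": 0.3,"dz": 3.5,"rx": -0.006,"ry": 0.01,"rz": -0.002,"claw": 1}
    - {"dx": -1.6,"dy": 0.3,"dz": 3.5,"rx": -0.006,"ry": 0.01,"rz": -0.002,"claw": 1}

```text
time: 30.2
tool_pos: [0.4461, -0.3831, 0.067]
tool_rot: [0.028, 0.96, -0.11, 0.257]
contact_force: [0.1, -0.4, -9.0]
gripper_width: 0.227
```

```bash
python3 - <<'E'
from h import *
grab_frame('side')
show(); rel([.437,-.382,.075],-13,30)
E
```

```text
t 30.25 tcp [ 0.4463 -0.3836  0.0678] grasp [ 0.4372 -0.3815  0.084 ] zaxis [ 0.4868 -0.1118 -0.8663] yaw -13.052977693452615 F [-0.482  -0.0695 -8.7711] w 0.22851910459810537 j [-1.0075 -0.1021  2.1244  0.513   0.7997  0.4882]
t 30.25 d cm [-0.457   0.0584  0.7751] rv [-0.0006  0.0006 -0.0008] TCPtarget [ 0.4461 -0.3841  0.0588]
```

>>> play_rows:
  commands:
    - {"dx": -0.25,"dy": 0.05,"dz": 0.4,"rx": 0,"ry": 0,"rz": 0,"claw": 1}
    - {"dx": -0.46,"dy": 0.05,"dz": 0.78,"rx": 0,"ry": 0,"rz": 0,"claw": 1}
    - {"dx": -0.46,"dy": 0.05,"dz": 0.78,"rx": 0,"ry": 0,"rz": 0,"claw": 1}

```text
time: 30.55
tool_pos: [0.4458, -0.3836, 0.058]
tool_rot: [0.028, 0.96, -0.11, 0.257]
contact_force: [-0.8, 0.6, -8.7]
gripper_width: 0.218
```

>>> play_rows:
  commands:
    - {"dx": -0.1,"dy": 0,"dz": 0.17,"rx": 0,"ry": 0,"rz": 0,"claw": 1}
    - {"dx": -0.1,"dy": 0,"dz": 0.17,"rx": 0,"ry": 0,"rz": 0,"claw": 1}

```text
time: 30.75
tool_pos: [0.4457, -0.3835, 0.0558]
tool_rot: [0.028, 0.96, -0.11, 0.256]
contact_force: [0.1, 0.6, -7.5]
gripper_width: 0.227
```

>>> play_rows:
  commands:
    - {"dx": -0.05,"dy": 0,"dz": 0.09,"rx": 0,"ry": 0,"rz": 0,"claw": 1}
    - {"dx": -0.05,"dy": 0,"dz": 0.09,"rx": 0,"ry": 0,"rz": 0,"claw": 1}

```text
time: 30.95
tool_pos: [0.4461, -0.3839, 0.0556]
tool_rot: [0.028, 0.96, -0.11, 0.257]
contact_force: [-2.5, 0.8, -4.3]
gripper_width: 0.224
```

```bash
python3 - <<'E'
from h import *
show()
E
```

```text
t 30.95 tcp [ 0.4461 -0.3839  0.0556] grasp [ 0.437  -0.3818  0.0718] zaxis [ 0.4869 -0.1111 -0.8664] yaw -13.078989451304423 F [-2.5208  0.7529 -4.3275] w 0.2244222192633606 j [-1.0086 -0.0796  2.128   0.5264  0.7782  0.469 ]
```

Contact starts. A touch more, then release.

>>> play_rows:
  commands:
    - {"dx": -0.05,"dy": 0,"dz": 0.09,"rx": 0,"ry": 0,"rz": 0,"claw": 1}
    - {"dx": -0.05,"dy": 0,"dz": 0.09,"rx": 0,"ry": 0,"rz": 0,"claw": 1}

```text
time: 31.15
tool_pos: [0.4465, -0.3843, 0.0555]
tool_rot: [0.029, 0.96, -0.11, 0.257]
contact_force: [-3.2, 2.3, 1.8]
gripper_width: 0.22
```

```bash
python3 - <<'E'
from h import *
a=grab_frame('side')
cv2.imwrite('pics/s13.png',cv2.resize(a[120:210,330:450],None,fx=6,fy=6,interpolation=cv2.INTER_CUBIC))
show()
E
```

```text
t 31.2 tcp [ 0.4465 -0.3843  0.0555] grasp [ 0.4374 -0.3822  0.0717] zaxis [ 0.4878 -0.1116 -0.8658] yaw -13.06146785184009 F [-3.7618  3.132   1.6425] w 0.22341367621265348 j [-1.0086 -0.0784  2.1273  0.528   0.777   0.4675]
```

View pics/s13.png

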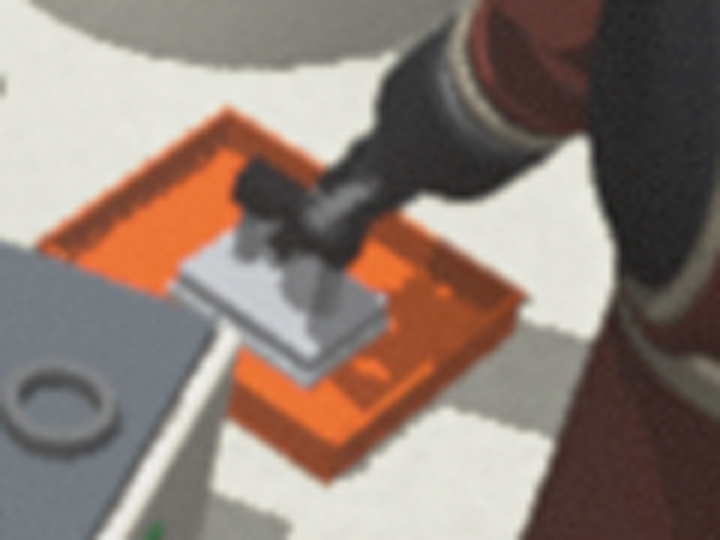

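>>> play_rows:
  commands:
    - {"dx": 0,"dy": 0,"dz": 0,"rx": 0,"ry": 0,"rz": 0,"claw": 0.5}
    - {"dx": 0,"dy": 0,"dz": 0,"rx": 0,"ry": 0,"rz": 0,"claw": 0}
    - {"dx": 0,"dy": 0,"dz": 0,"rx": 0,"ry": 0,"rz": 0,"claw": 0}
    - {"dx": 0,"dy": 0,"dz": 0,"rx": 0,"ry": 0,"rz": 0,"claw": 0}
    - {"dx": 0,"dy": 0,"dz": 0,"rx": 0,"ry": 0,"rz": 0,"claw": 0}

```text
time: 31.7
tool_pos: [0.4467, -0.3846, 0.0559]
tool_rot: [0.029, 0.96, -0.11, 0.258]
contact_force: [-0.3, 0.1, 0.8]
gripper_width: 0.998
```

>>> play_rows:
  commands:
    - {"dx": 0,"dy": 0,"dz": -2,"rx": 0,"ry": 0,"rz": 0,"claw": 0}
    - {"dx": 0,"dy": 0,"dz": -5,"rx": 0,"ry": 0,"rz": 0,"claw": 0}
    - {"dx": 0,"dy": 0,"dz": -8,"rx": 0,"ry": 0,"rz": 0,"claw": 0}
    - {"dx": 0,"dy": 0,"dz": -12,"rx": 0,"ry": 0,"rz": 0,"claw": 0}
    - {"dx": 0,"dy": 0,"dz": -14,"rx": 0,"ry": 0,"rz": 0,"claw": 0}

```text
time: 32.2
tool_pos: [0.3781, -0.3698, 0.1805]
tool_rot: [0.031, 0.959, -0.11, 0.259]
contact_force: [0.6, -0.2, -0.5]
gripper_width: 1.002
```

```bash
python3 - <<'E'
from h import *
a=grab_frame('side');b=grab_frame('top')
cv2.imwrite('pics/s14.png',cv2.resize(a[100:300,170:490],None,fx=2.5,fy=2.5));cv2.imwrite('pics/t14.png',cv2.resize(b[120:340,160:500],None,fx=2.3,fy=2.3))
show()
E
```

```text
t 32.3 tcp [ 0.3786 -0.3708  0.1811] grasp [ 0.3694 -0.3686  0.1973] zaxis [ 0.491  -0.1189 -0.863 ] yaw -12.944358845772218 F [ 0.2405 -0.3747  0.7536] w 0.9986646543890998 j [-1.1298 -0.4205  2.174   0.4614  1.0831  0.5124]
```

View pics/s14.png

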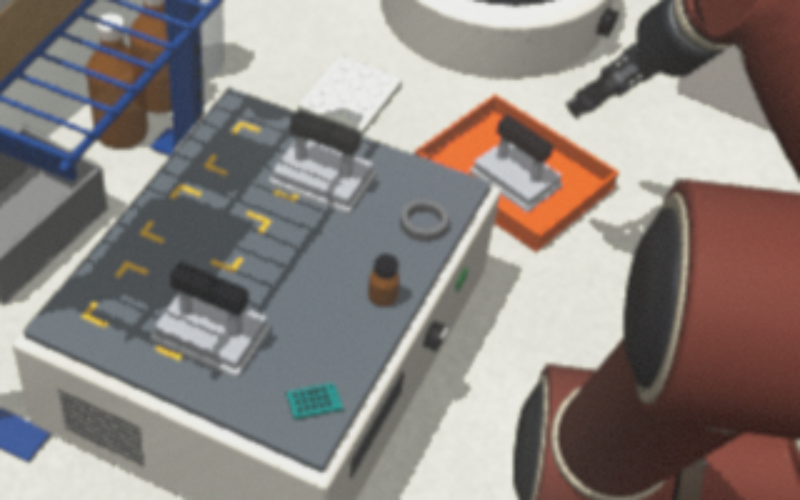

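View pics/t14.png

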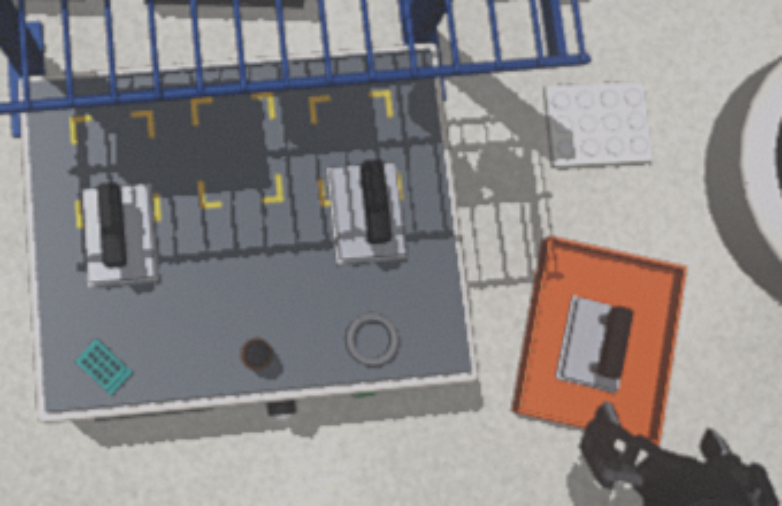

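```bash
python3 - <<'E'
from plant import ticket
print(ticket.job_done())
E
```

```text
the job is handed in; nothing more can be done
None
```

I drew all three blocks about 6 cm towards the front edge by their handles, then set the middle one, which dragged hardest, down flat in the orange tray. The job was handed in at about 32 s.

**Drag readings:** the middle block dragged about 2.2 N. The left and right blocks each dragged about 1.1 N. The right block's first pass read near 0 N.

**Repeats:** the first readings were close, so I re-gripped the middle and right blocks and slid them up to 3 cm back and forward again. Both ended near 6 cm. The left block was pulled forward only, to about 6.4 cm.

**Checks that disagreed:** the middle block was clearly the odd one out. However, its 2.2 N is below the 4 to 8 N stated for the rough block, and I could not explain why. The wrist force does look right, since lifting that block read about 7.8 N, which fits 0.8 kg. Choosing it therefore rests on comparing the three blocks, not on a match to the stated range.

**Final pictures:** the middle block lies flat near the centre of the tray. The other two stand on the plate, the cassette, ring and vial look undisturbed, and the gripper was clear of everything.

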